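Make up an assay kit and a conditioning kit

TASK

Make up the two kits for the analyser from the stock on the bench: the blue-rimmed tray gets the amber vial with the blue cap and the dark chip case, the orange-rimmed tray gets the clear vial with the white cap, the bare white sensor chip with the gold window and the white bottle. Each thing goes inside its own printed outline, vials and bottle standing upright, chip and case lying flat with their long sides along those of their outlines; the tall white bottle goes in last of all, so that it is not in the way. Do not knock any vial or the bottle over, and leave the petri dish and the lab timer where they are.

Things in the scene. Friction and masses are not known exactly. Their poses are not given: they have to be found in the camera images.
- amber_vial_center (a point): Amber sample vial with a blue cap, standing, 16 mm in diameter, 42 mm high; the point is its centre, 21 mm above its foot; z up along the vial. Goes into the blue-rimmed tray, on the round outline.
- clear_vial_center (a point): Clear sample vial with a white cap, standing, 16 mm in diameter, 42 mm high; the point is its centre, 21 mm above its foot; z up along the vial. Goes into the orange-rimmed tray, on the small round outline.
- chip_case_center (a point): Dark grey flat chip case lying flat, 42 mm (its x) by 62 mm (its y) by 14 mm high; the point is its centre, 7 mm above its underside. Take it across the 42 mm (along its x). Goes into the blue-rimmed tray, in the rectangular outline, long side along the tray's y, either way round.
- chip_center (a point): Bare sensor chip carrier lying flat, white with a gold window, 18 mm (its x) by 38 mm (its y) by 9 mm high; the point is its centre, 4.5 mm above its underside. Take it across the 18 mm (along its x). Goes into the orange-rimmed tray, in the rectangular outline, long side along the tray's y, either way round.
- white_bottle_center (a point): White plastic bottle with a blue screw cap, standing: body 47 mm in diameter and 84 mm high, cap 29 mm in diameter, 98 mm high in all; the point is its centre, 49 mm above its foot; z up. Goes into the orange-rimmed tray, on the large round outline, last of all.
- blue_tray: Fixed shallow tray, white floor, blue rim, 102 mm (its x) by 148 mm (its y); floor 4 mm and rim top 10 mm above the bench, rim 5 mm thick. Origin: centre of the underside. Blue outlines on the floor, in the tray's frame: circle 40 mm across at x = 0, y = +46 mm (amber vial); rectangle 66 mm (x) by 86 mm (y) at x = 0, y = -23 mm (chip case).
- orange_tray: Fixed shallow tray, white floor, orange rim, 102 mm (its x) by 148 mm (its y); floor 4 mm and rim top 10 mm above the bench, rim 5 mm thick. Origin: centre of the underside. Orange outlines: circle 72 mm across at x = 0, y = -32 mm (bottle); circle 40 mm at x = +24, y = +42 mm (clear vial); rectangle 42 mm (x) by 62 mm (y) at x = -24, y = +38 mm (chip).
- dish_center (a point): Clear petri dish, 61 mm in diameter, 16 mm high, lying on the bench behind the stock; the point is its centre, 8 mm above its underside. Not part of a kit: leave it.
- timer_center (a point): Cream-coloured lab timer, 62 mm by 68 mm, 20 mm high, on the bench to the right of the stock; the point is its centre, 10 mm above its underside. Not part of a kit: leave it. (Fixed round the work: a tall analyser to the right of y = -0.33, a 0.42 m computer tower beyond x = 0.55 right of y = 0 with a stiff cable down its front at x = 0.50 to 0.55, y = -0.05, and a monitor beyond x = 0.66.)

How it is judged:
By the outcome, as a careful person would: the job done as asked, in the order asked, and still so for the second after the job is handed in, with the robot touching nothing.
It also fails if it takes over 115 s, if anything falls off the work surface, if the arm or the gripper's body presses on something with over 40 N, if the wrist force passes 120 N, or if a joint passes its speed limit or range.

ROBOT

A 6-joint arm with a two-finger parallel gripper is mounted at the origin on a cart in front of the work surface, level with it; the furniture and walls round the work are solid. World frame = base frame: x ahead of the robot, y to its left, z up, the work surface at z = 0. Lengths are in m, angles in rad, forces in N, time in s.
With the tool pointing down it reaches from about 0.4 to 0.925 m from the base axis. Payload 12.5 kg.
Tool frame: the origin (TCP) lies on the centre line of the jaws, within the pads' length; the fingertips stand 14 mm ahead of it and the grasp point (between the pads) lies 5 mm behind it; y points along the fingers, z is the direction in which the jaws open and shut, and the axes are right-handed (so a half turn about y gives the same grasp; the last joint's range is limited). The gripper opens to 95 mm and grips with 3 to 60 N. Pads are 20 mm wide; open, the fingers measure 119 mm over their backs; the gripper's body (75 mm by 180 mm) begins 59 mm behind the grasp point.
Start: joints at [-1.271, 0.491, 1.559, -0, 1.092, -0.106], TCP at [0.247, -0.574, 0.229] pointing down, gripper open.
Joint ranges: [-3.1, 3.1], [-0.84, 2.19], [0.05, 2.79], [-1.13, 4.28], [0.06, 2.93], [-2.69, 2.69]. Speed limits (rad/s): [2.22, 2.22, 2.79, 3.14, 3.14, 3.14].

INTERFACE

Orientations are given as a 3x3 rotation matrix whose columns are the frame's x, y, z axes.
In Python, from bench import telemetry, imaging, r gives the robot as it stands. The module is installed in compiled form; this text tells all that it offers.
- The arm moves only by the tool carry_out, never from a script. Its arguments are lists of equal length, an entry for each row: "angular": the turn, a rotation vector about the tool's x, y, z in rad, a list of three; "xyz": the shift along the tool's x, y, z in cm, a list of three; "fingers": the closure, from 0 (fully open) to 1 (shut). In form: {"angular": [[rx, ry, rz], ...], "xyz": [[tx, ty, tz], ...], "fingers": [fingers, ...]}. A call has 1 to 8 rows; each row is the pose to reach, as a shift and turn from the pose measured when the call began, along the tool's axes at that moment; what a row does not reach only later rows make up. A row lasts 1/12 s, in which the tool goes at most 41.7 mm and 7.16 degrees, less where a joint would pass 70% of its speed; a pose out of reach is approached as far as the arm can. A call with a gripper value outside its range is refused whole. The fingers move at their own pace and stop on an object; "force" is the grip in N (left out, the last holds). Time passes only in rows, so rows that repeat a pose let the fingers close. It gives the time, the measured TCP pose, the force and the opening at its end, in the units of the state.
- telemetry.observe(): the state, without advancing time (a new reading comes with each control period).
- imaging.capture(name): name is "side" or "top"; returns a dict with "image" (420x560x3 uint8, red, green, blue), "fx", "fy", "cx", "cy" (pixels), "eye" and "orientation" of the camera in the world. Camera axes: x right, y up, looking along -z (the intrinsics and any distortion apply to the point x, -y, -z); pixel columns grow to the right and rows downward; lengths in m; the calibration is good to about 2 mm. A picture is of the moment at which its call begins. There is no depth.
- r.job_done(): hands the job in, once; it reports no verdict.
Trained networks look in the newest picture that a camera, given by its name, has taken for a name from the list of things; names that differ only in an ending like _2 or _b are one class to them, and where a whole thing is asked for, a point or a joint stands for the part that bears it (a point fixed in the world has none). Each returns a list of dicts, best first, with "p" (0 to 1); they miss things now and then, are a little off and sometimes report something else, mostly with a low value. They report only what shows in the picture. A call takes as long as a camera call.
- imaging.search_frame(target, camera): "point" ([column, row] in pixels, amid what is visible of it).
- imaging.pinpoint(target, camera): "point" ([column, row] in pixels: a listed point, or the origin of a listed thing).
The state is a dict: "time_s": time; "qpos": joint angles; "qvel": joint speeds; "joint_torque": joint torques, N m; "ee_pos": TCP position; "orientation": TCP orientation; "wrist_force": force on the tool from outside, world axes, zero at the start; "ft_torque": the same for the moment, N m; "opening": finger opening in m.
Only numpy, scipy, OpenCV 4.12 (cv2) and the standard library are available. Lean on these libraries where they do the work, as an engineer would, in place of code of your own. Each camera call takes 0.05 s, during which the arm holds its last target.

## Working session

There is one attempt and no reset: what is moved stays moved. The work goes in short steps, Python scripts to look and compute and a tool call to move; the robot and the scene stay as the last step left them, time stands still between calls to the robot, and variables do not carry over. Pictures are saved under pics/ and viewed, and the job is handed in when it is done.

Besides the shell and the picture viewer there is one more tool, called after "Request:" by a JSON object that holds its "fn" and its "kwargs", one argument or row to a line. carry_out: Moves the arm, as the interface text tells. Its arguments: {"type":"object","properties":{"angular":{"type":"array","items":{"type":"array","items":{"type":"number"}}},"xyz":{"type":"array","items":{"type":"array","items":{"type":"number"}}},"fingers":{"type":"array","items":{"type":"number"}},"force":{"type":"number"}},"required":["angular","xyz","fingers"]}

```bash
mkdir -p pics; ls
python3 - <<'E'
from bench import telemetry, imaging, r
import cv2,numpy as np
s=telemetry.observe()
for k in s: print(k,np.round(s[k],3).tolist())
for n in("top","side"):
    c=imaging.capture(n)
    print(n,{k:np.round(v,4).tolist() if k!='image' else 0 for k,v in c.items()})
    cv2.imwrite(f"pics/{n}0.png",c["image"][:,:,::-1])
E
```

```text
pics
time_s 0.0
qpos [-1.271, 0.492, 1.559, 0.0, 1.092, -0.106]
qvel [-0.0, -0.0, 0.001, 0.001, 0.0, 0.001]
joint_torque [-0.0, -61.266, -25.818, 0.069, 0.048, -0.0]
ee_pos [0.247, -0.574, 0.228]
orientation [[-0.919, -0.0, 0.395], [-0.395, 0.001, -0.919], [-0.0, -1.0, -0.001]]
wrist_force [-0.743, -0.546, -0.166]
ft_torque [0.023, -0.003, 0.003]
opening 0.095
top {'image': 0, 'fx': 515.2625, 'fy': 515.2625, 'cx': 284.0427, 'cy': 206.9352, 'eye': [0.428, 0.1125, 0.9982], 'orientation': [[0.0204, 0.9957, -0.0908], [-0.9998, 0.0201, -0.0044], [-0.0025, 0.0908, 0.9959]]}
side {'image': 0, 'fx': 500.2407, 'fy': 500.2407, 'cx': 282.4561, 'cy': 207.6734, 'eye': [0.1032, 0.754, 0.6864], 'orientation': [[-0.8472, 0.3177, -0.4259], [-0.5311, -0.5288, 0.662], [-0.0149, 0.7871, 0.6167]]}
```

View pics/top0.png

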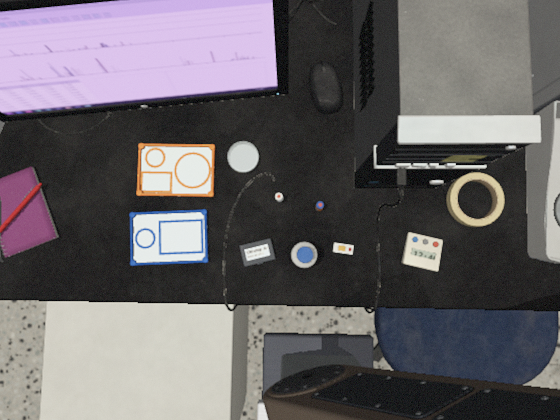

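View pics/side0.png

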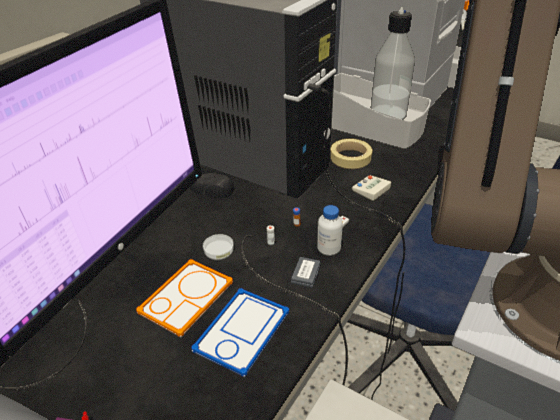

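```bash
cat > h.py <<'E'
from bench import telemetry, imaging, r
import cv2,numpy as np
def ray(c,p):
    d=np.array([(p[0]-c["cx"])/c["fx"],-(p[1]-c["cy"])/c["fy"],-1.])
    return np.array(c["eye"]),np.array(c["orientation"])@d
def onz(c,p,z):
    e,d=ray(c,p); return (e+d*(z-e[2])/d[2])
def proj(c,P):
    q=np.array(c["orientation"]).T@(np.array(P)-np.array(c["eye"]))
    return np.array([c["cx"]+c["fx"]*q[0]/-q[2], c["cy"]-c["fy"]*q[1]/-q[2]])
def up(img,x0,y0,x1,y1,k,name):
    cv2.imwrite(name,cv2.resize(img[y0:y1,x0:x1,::-1],None,fx=k,fy=k,interpolation=cv2.INTER_CUBIC))
E
python3 - <<'E'
from h import *
Z=dict(amber_vial_center=.021,clear_vial_center=.021,chip_case_center=.007,chip_center=.0045,white_bottle_center=.049,blue_tray=0,orange_tray=0,dish_center=.008,timer_center=.01)
C={n:imaging.capture(n) for n in("top","side")}
for k,z in Z.items():
    for n in C:
        for d in imaging.pinpoint(k,n)[:2]:
            print(k,n,round(d["p"],2),np.round(d["point"],1),np.round(onz(C[n],d["point"],z)[:2],4))
up(C["top"]["image"],120,130,220,275,4,"pics/t1.png")
up(C["top"]["image"],230,180,360,275,6,"pics/t2.png")
E
```

```text
amber_vial_center top 0.49 [316.4 205. ] [0.522  0.0552]
amber_vial_center side 0.42 [295.3 218.7] [0.5197 0.0577]
clear_vial_center top 0.62 [276.6 196.7] [0.5364 0.1314]
clear_vial_center side 0.52 [269.8 235.8] [0.5358 0.1307]
chip_case_center top 0.88 [257.4 252.2] [0.4302 0.1661]
chip_case_center top 0.21 [170.6 238.7] [0.4526 0.3335]
chip_case_center side 0.91 [305.5 269.2] [0.434  0.1629]
chip_case_center side 0.35 [294.3 215.1] [0.5366 0.0336]
chip_center top 0.49 [338.5 247.5] [0.4424 0.0106]
chip_center side 0.6 [366.8 184.7] [ 0.4513 -0.1533]
chip_center side 0.52 [338.4 221.9] [0.446  0.0023]
white_bottle_center top 0.95 [300.8 254.2] [0.4281 0.0841]
white_bottle_center side 0.9 [333.  230.9] [0.4201 0.0813]
blue_tray top 0.56 [167.9 237.6] [0.4548 0.3404]
blue_tray top 0.34 [275.  195.9] [0.5402 0.1349]
orange_tray top 0.68 [175.8 167. ] [0.5933 0.3306]
orange_tray top 0.47 [340.4 245.7] [0.446  0.0065]
orange_tray side 0.8 [186.  295.9] [0.5894 0.3288]
dish_center top 0.92 [242.4 158.2] [0.6118 0.1998]
dish_center side 0.56 [216.  249.3] [0.6138 0.2081]
timer_center top 0.62 [420.1 253.4] [ 0.4342 -0.1447]
timer_center side 0.75 [368.1 182.2] [ 0.4501 -0.1567]
```

View pics/t1.png

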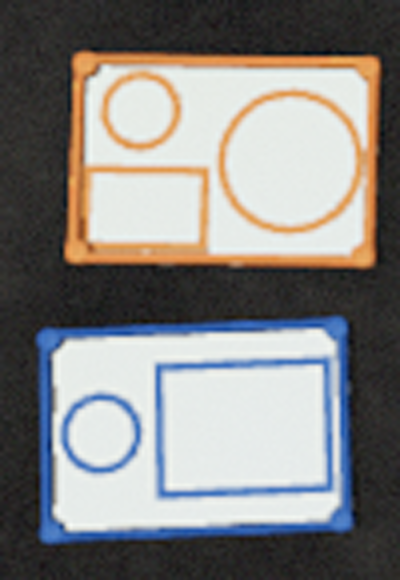

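View pics/t2.png

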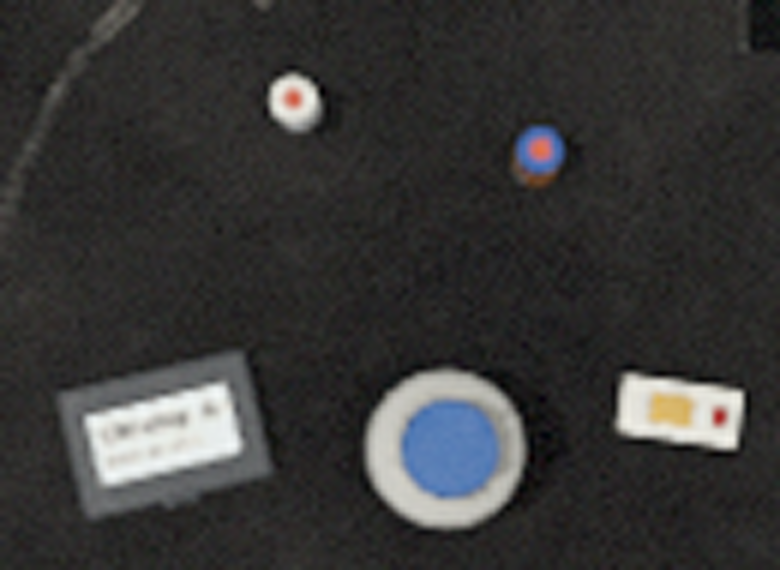

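```bash
cat > geo.py <<'E'
from h import *
def px(u,v,o,k): return (o[0]+(u+.5)/k-.5,o[1]+(v+.5)/k-.5)
T1=lambda u,v:px(u,v,(120,130),4)
T2=lambda u,v:px(u,v,(230,180),6)
E
python3 - <<'E'
from geo import *
C={n:imaging.capture(n) for n in("top","side")}
t=C["top"]
def P(f,u,v,z): return onz(t,f(u,v),z)
pts={}
for n,f,u,v,z in [("o_big",T1,291,161,.004),("o_small",T1,141,110,.004),("o_rect",T1,148,208,.004),("b_circ",T1,101,433,.004),("b_rect",T1,244,427,.004),
 ("clear",T2,294,99,.042),("amber",T2,540,150,.042),("botcap",T2,450,448,.098),("botbody",T2,446,448,.084)]:
    pts[n]=P(f,u,v,z); print(n,np.round(pts[n],4))
for n,cs,z in [("case",[(58,393),(242,351),(272,472),(90,517)],.014),("chip",[(622,372),(745,390),(738,451),(616,432)],.009)]:
    q=np.array([P(T2,*c,z) for c in cs]); pts[n]=q.mean(0)
    L=(q[0]+q[3]-q[1]-q[2])/2; W=(q[0]+q[1]-q[2]-q[3])/2
    print(n,np.round(q.mean(0),4),"len",np.round(np.linalg.norm(L),4),np.linalg.norm(W).round(4),"ang of long",np.degrees(np.arctan2(L[1],L[0])),np.degrees(np.arctan2(W[1],W[0])))
for n,cs in [("orange",[(80,62),(370,66),(366,258),(74,255)]),("blue",[(46,339),(340,326),(345,522),(50,533)])]:
    q=np.array([P(T1,*c,.010) for c in cs])
    L=(q[0]+q[3]-q[1]-q[2])/2
    print(n,np.round(q.mean(0),4),"ang y",np.degrees(np.arctan2(L[1],L[0])))
s=C["side"];im=s["image"].copy();
im=cv2.resize(im,None,fx=4,fy=4,interpolation=cv2.INTER_CUBIC)
for n,p in pts.items():
    a=(proj(s,p)*4+1.5).astype(int); cv2.circle(im,tuple(a.tolist()),5,(255,0,255),1); cv2.circle(im,tuple(a.tolist()),1,(0,255,0),-1)
cv2.imwrite("pics/s1.png",im[760:1260,900:1450,::-1]); cv2.imwrite("pics/s2.png",im[1000:1500,540:1200,::-1])
E
```

```text
o_big [0.5876 0.2971 0.004 ]
o_small [0.6113 0.3714 0.004 ]
o_rect [0.5631 0.3659 0.004 ]
b_circ [0.4533 0.3839 0.004 ]
b_rect [0.4576 0.3151 0.004 ]
clear [0.5353 0.1273 0.042 ]
amber [0.5209 0.0505 0.042 ]
botcap [0.4281 0.079  0.098 ]
botbody [0.4281 0.0797 0.084 ]
case [0.431  0.1662 0.014 ] len 0.0596 0.04 ang of long 104.50216891280569 15.679647874857745
chip [0.4413 0.0025 0.009 ] len 0.0394 0.0194 ang of long 82.59054029505197 -5.568749562261283
orange [0.5865 0.3293 0.01  ] ang y 90.44814668867686
blue [0.4557 0.3371 0.01  ] ang y 93.49710437633293
```

View pics/s1.png

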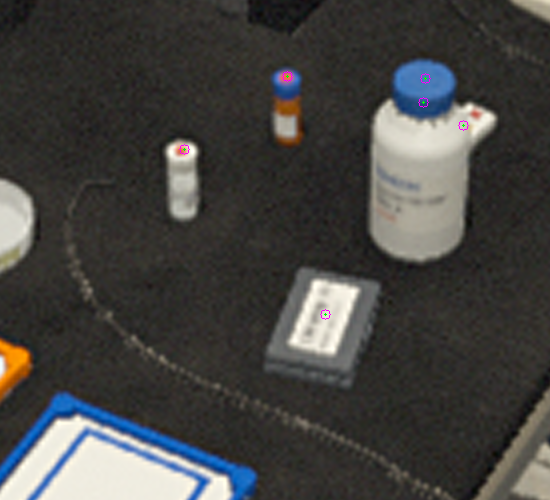

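View pics/s2.png

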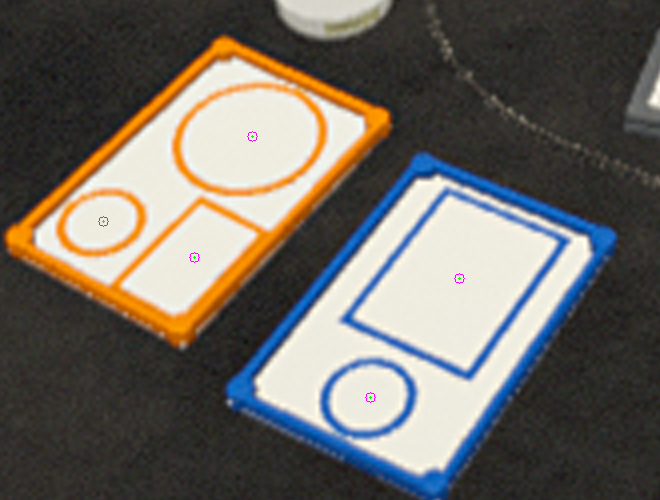

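Run:
```python
from h import *
C={n:imaging.capture(n) for n in("top","side")}
up(C["top"]["image"],0,60,300,160,2.6,"pics/m1.png")
up(C["side"]["image"],0,130,240,420,2.06,"pics/m2.png")
```

```text
(no output)
```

View pics/m1.png

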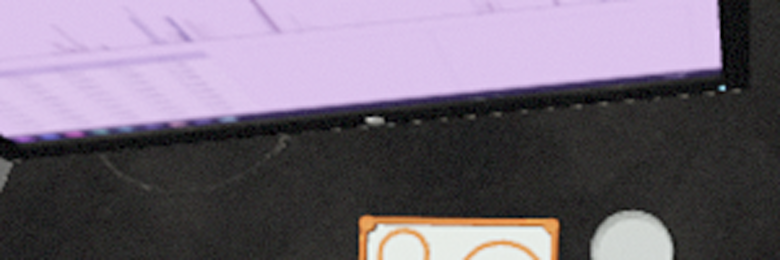

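View pics/m2.png

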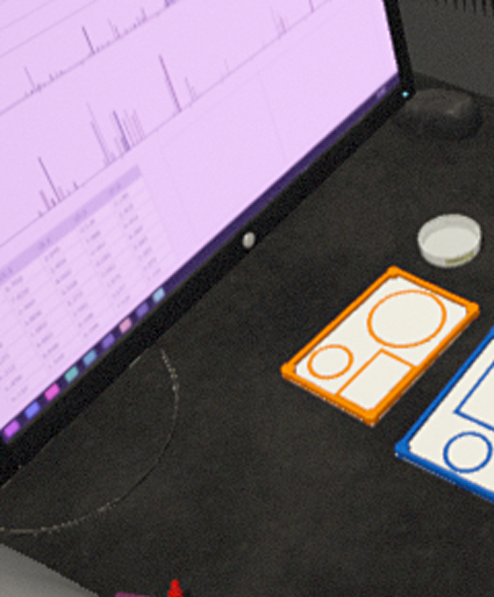

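Run:
```python
from h import *
C={n:imaging.capture(n) for n in("top","side")}
for a,b in [((277.5,93.7),(196.4,175.5)),((143.7,106.4),(120.7,246.3))]:
    e1,d1=ray(C["top"],a);e2,d2=ray(C["side"],b)
    t=np.linalg.lstsq(np.c_[d1,-d2],e2-e1,rcond=None)[0]
    print(e1+d1*t[0],e2+d2*t[1])
```

```text
[0.71044078 0.13207987 0.10703541] [0.71149313 0.13278503 0.10738449]
[0.68230995 0.36781629 0.10868029] [0.68286061 0.36823022 0.10895657]
```

```bash
cat > plan.py <<'E'
import sys
from h import *
from scipy.spatial.transform import Rotation as Ro
s=telemetry.observe(); R=np.array(s["orientation"]); p=np.array(s["ee_pos"])
print("t",s["time_s"],"p",p.round(4),"h",np.degrees(np.arctan2(R[1,2],R[0,2])).round(2),"open",round(s["opening"],4),"F",np.round(s["wrist_force"],1))
for a in sys.argv[1:]:
    x,y,z,h=map(float,a.split(",")); h=np.radians(h)
    Rt=np.array([[np.sin(h),0,np.cos(h)],[-np.cos(h),0,np.sin(h)],[0,-1,0]])
    print(a,"ang",Ro.from_matrix(R.T@Rt).as_rotvec().round(3).tolist(),"xyz",(100*R.T@(np.array([x,y,z])-p)).round(2).tolist())
E
python3 plan.py 0.26,-0.35,0.229,-80 0.40,-0.13,0.229,-80 0.43,0.12,0.229,-80
```

```text
t 1.4 p [ 0.2467 -0.5742  0.2286] h -66.75 open 0.0948 F [ 0.4 -0.3  0.4]
0.26,-0.35,0.229,-80 ang [-0.0, 0.231, 0.0] xyz [-10.07, -0.04, -20.08]
0.40,-0.13,0.229,-80 ang [-0.0, 0.231, 0.0] xyz [-31.62, -0.04, -34.77]
0.43,0.12,0.229,-80 ang [-0.0, 0.231, 0.0] xyz [-44.24, -0.04, -56.55]
```

Request:
{"fn": "carry_out", "kwargs": {
  "angular": [
    [0,0.05,0],
    [0,0.1,0],
    [0,0.15,0],
    [0,0.2,0],
    [0,0.231,0],
    [0,0.231,0],
    [0,0.231,0],
    [0,0.231,0]
  ],
  "xyz": [
    [-1.7,0,-3.3],
    [-3.4,0,-6.7],
    [-5.0,0,-10.0],
    [-6.7,0,-13.4],
    [-8.4,0,-16.7],
    [-10.07,0,-20.08],
    [-13,0,-22],
    [-16,0,-24]
  ],
  "fingers": [0,0,0,0,0,0,0,0]
}}

```text
time_s: 2.07
ee_pos: [0.2989, -0.2891, 0.2291]
orientation: [[-0.985, 0.001, 0.172], [-0.172, -0.001, -0.985], [-0.0, -1.0, 0.001]]
wrist_force: [1.3, -1.2, -0.1]
opening: 0.0952
```

```bash
python3 plan.py 0.37,-0.18,0.229,-80 0.41,-0.10,.229,-80  0.43,0.12,0.229,-80
```

```text
t 2.0667 p [ 0.2989 -0.2891  0.2291] h -80.07 open 0.0952 F [ 1.3 -1.2 -0.1]
0.37,-0.18,0.229,-80 ang [-0.001, -0.001, -0.0] xyz [-8.89, 0.0, -9.52]
0.41,-0.10,.229,-80 ang [-0.001, -0.001, -0.0] xyz [-14.21, -0.0, -16.71]
0.43,0.12,0.229,-80 ang [-0.001, -0.001, -0.0] xyz [-19.97, -0.02, -38.04]
```

Request:
{"fn": "carry_out", "kwargs": {
  "angular": [
    [0,0,0],
    [0,0,0],
    [0,0,0],
    [0,0,0],
    [0,0,0],
    [0,0,0],
    [0,0,0],
    [0,0,0]
  ],
  "xyz": [
    [-3.0,0,-3.2],
    [-6.0,0,-6.4],
    [-8.9,0,-9.5],
    [-11.5,0,-13.1],
    [-14.2,0,-16.7],
    [-15.2,0,-20.4],
    [-16.2,0,-24.0],
    [-17.2,0,-27.7]
  ],
  "fingers": [0,0,0,0,0,0,0,0]
}}

```text
time_s: 2.73
ee_pos: [0.4206, 0.0148, 0.229]
orientation: [[-0.985, 0.001, 0.172], [-0.172, -0.001, -0.985], [-0.001, -1.0, 0.001]]
wrist_force: [1.0, 0.0, -0.3]
opening: 0.095
```

```bash
python3 plan.py 0.43,0.12,0.229,-80 0.43,0.12,0.2,40  .521,.0505,.12,40
```

```text
t 2.7333 p [0.4206 0.0148 0.229 ] h -80.07 open 0.095 F [ 1.   0.  -0.3]
0.43,0.12,0.229,-80 ang [-0.001, -0.001, -0.001] xyz [-2.74, -0.01, -10.2]
0.43,0.12,0.2,40 ang [-0.002, -2.096, 0.001] xyz [-2.74, 2.89, -10.21]
.521,.0505,.12,40 ang [-0.002, -2.096, 0.001] xyz [-10.5, 10.91, -1.8]
```

Request:
{"fn": "carry_out", "kwargs": {
  "angular": [
    [0,0,0],
    [0,0,0],
    [0,-0.12,0],
    [0,-0.24,0],
    [0,-0.36,0],
    [0,-0.48,0],
    [0,-0.6,0],
    [0,-0.72,0]
  ],
  "xyz": [
    [-0.9,0,-3.6],
    [-1.8,0,-7.0],
    [-2.7,0,-10.2],
    [-2.7,0,-10.2],
    [-2.7,0,-10.2],
    [-2.7,0,-10.2],
    [-2.7,0,-10.2],
    [-2.7,0,-10.2]
  ],
  "fingers": [0,0,0,0,0,0,0,0.2]
}}

```text
time_s: 3.4
ee_pos: [0.4295, 0.1201, 0.229]
orientation: [[-0.622, 0.001, 0.783], [-0.783, -0.001, -0.622], [-0.0, -1.0, 0.002]]
wrist_force: [-0.4, 0.5, -0.2]
opening: 0.0919
```

Request:
{"fn": "carry_out", "kwargs": {
  "angular": [
    [0,-0.12,0],
    [0,-0.24,0],
    [0,-0.36,0],
    [0,-0.48,0],
    [0,-0.6,0],
    [0,-0.72,0],
    [0,-0.84,0],
    [0,-0.96,0]
  ],
  "xyz": [
    [0,0,0],
    [0,0,0],
    [0,0,0],
    [0,0,0],
    [0,0,0],
    [0,0,0],
    [0,0,0],
    [0,0,0]
  ],
  "fingers": [0.5,0.5,0.5,0.5,0.5,0.5,0.5,0.5]
}}

```text
time_s: 4.07
ee_pos: [0.4296, 0.1201, 0.2292]
orientation: [[0.29, 0.002, 0.957], [-0.957, -0.001, 0.29], [0.001, -1.0, 0.001]]
wrist_force: [0.3, -0.7, -0.2]
opening: 0.0485
```

```bash
python3 plan.py 0.43,0.12,0.2,40  .521,.0505,.12,40
python3 - <<'E'
from h import *
for n in ("top","side"):
    c=imaging.capture(n); cv2.imwrite(f"pics/{n}5.png",c["image"][:,:,::-1])
E
```

```text
t 4.0667 p [0.4296 0.1201 0.2292] h 16.89 open 0.0485 F [ 0.3 -0.7 -0.2]
0.43,0.12,0.2,40 ang [-0.001, -0.403, 0.001] xyz [0.02, 2.92, 0.04]
.521,.0505,.12,40 ang [-0.001, -0.403, 0.001] xyz [9.3, 10.94, 6.71]
```

View pics/side5.png

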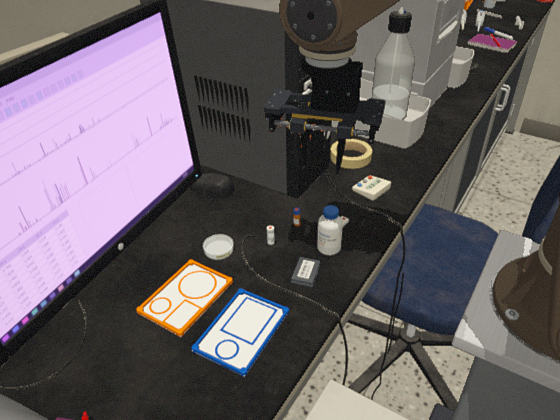

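Request:
{"fn": "carry_out", "kwargs": {
  "angular": [
    [0,-0.1,0],
    [0,-0.2,0],
    [0,-0.3,0],
    [0,-0.403,0],
    [0,-0.403,0],
    [0,-0.403,0],
    [0,-0.403,0],
    [0,-0.403,0]
  ],
  "xyz": [
    [2.3,0,1.7],
    [4.6,1.5,3.4],
    [7.0,3.5,5.0],
    [9.3,6.0,6.71],
    [9.3,9.0,6.71],
    [9.3,12.0,6.71],
    [9.3,14.0,6.71],
    [9.3,14.0,6.71]
  ],
  "fingers": [0.5,0.5,0.5,0.5,0.5,0.5,0.5,0.5]
}}

```text
time_s: 4.83
ee_pos: [0.5192, 0.0499, 0.0859]
orientation: [[0.636, -0.004, 0.772], [-0.772, -0.001, 0.636], [-0.002, -1.0, -0.004]]
wrist_force: [-1.2, -0.2, 0.7]
opening: 0.0476
```

```bash
python3 plan.py .521,.0505,.023,40
python3 - <<'E'
from h import *
for n in ("top","side"):
    c=imaging.capture(n); cv2.imwrite(f"pics/{n}6.png",c["image"][:,:,::-1])
    up(c["image"],220,140,380,260,5,f"pics/{n}6.png")
E
```

```text
t 4.8333 p [0.5192 0.0499 0.0859] h 39.5 open 0.0476 F [-1.2 -0.2  0.7]
.521,.0505,.023,40 ang [0.004, -0.009, -0.002] xyz [0.09, 6.29, 0.2]
```

View pics/side6.png

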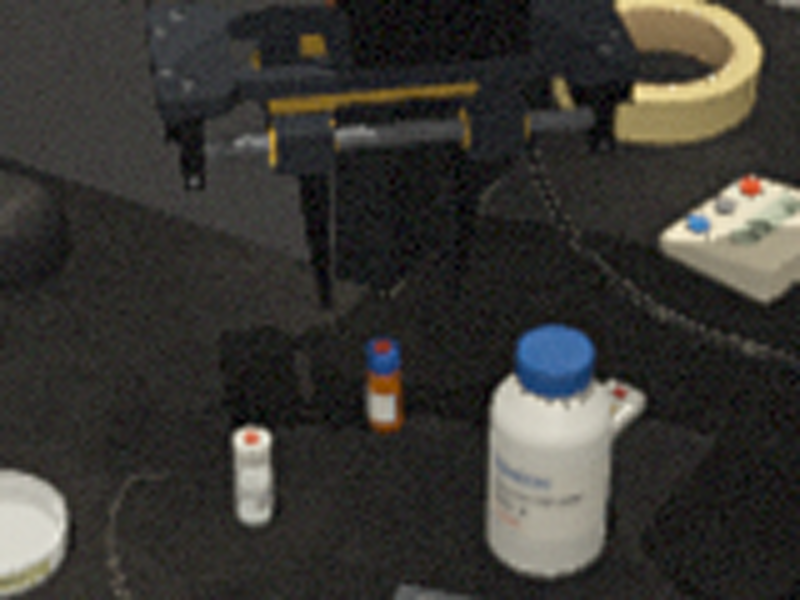

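View pics/top6.png

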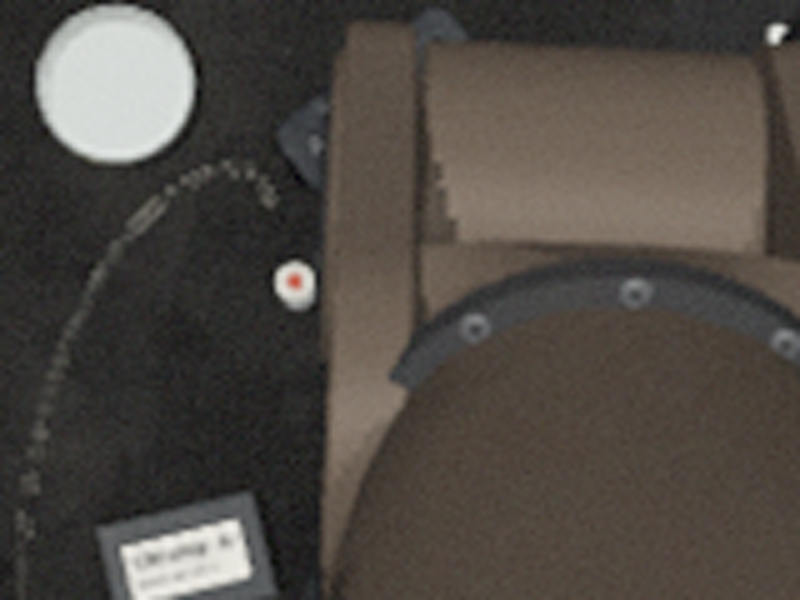

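```bash
python3 plan.py .521,.0505,.023,40
python3 - <<'E'
from h import *
for n in ("top","side"):
    c=imaging.capture(n); cv2.imwrite(f"pics/{n}7.png",c["image"][:,:,::-1])
print(np.round(telemetry.observe()["qpos"],3),np.round(telemetry.observe()["joint_torque"],1))
E
```

```text
t 4.9333 p [0.5208 0.0501 0.0895] h 39.61 open 0.0474 F [-0.1  1.6 -0.2]
.521,.0505,.023,40 ang [0.0, -0.007, 0.001] xyz [-0.02, 6.65, 0.04]
[-3.000e-02  5.400e-01  1.944e+00 -1.000e-03  6.540e-01 -7.210e-01] [ -0.1 -53.4 -15.9   0.    0.1   0. ]
```

View pics/side7.png

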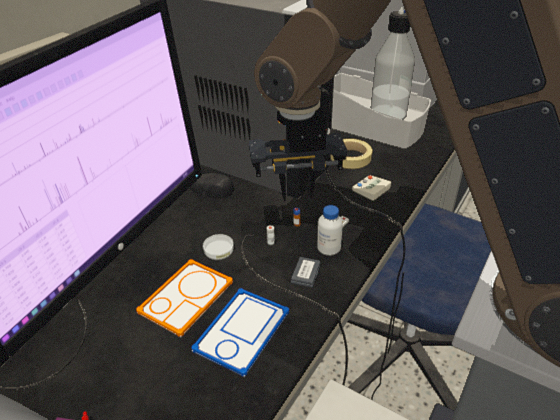

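View pics/top7.png

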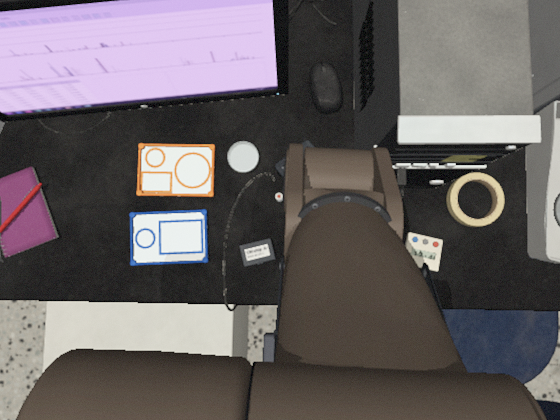

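Run:
```python
from h import *
C={n:imaging.capture(n) for n in("top","side")}
for a,b in [((286,170),(277,80)),((286,180),(277,80)),((286,190),(277,80))]:
    e1,d1=ray(C["top"],a);e2,d2=ray(C["side"],b)
    t=np.linalg.lstsq(np.c_[d1,-d2],e2-e1,rcond=None)[0]
    print(e1+d1*t[0],e2+d2*t[1])
P=(e1+e2)/2
for z in(.3,.35,.4,.45,.5): print(z,onz(C["top"],(300,148),z).round(3),onz(C["top"],(388,148),z).round(3),onz(C["top"],(403,200),z).round(3))
c=C["top"]; 
for p in [(.55,0,.42),(.55,0,0),(.50,-.05,0),(.55,-.05,.3),(.55,-.3,.42)]: print(p,proj(c,p).round(),proj(C["side"],p).round())
```

```text
[0.53446944 0.11378726 0.34868806] [0.52456648 0.10818472 0.34705294]
[0.52145468 0.11352763 0.34981708] [0.52118259 0.11337083 0.3497776 ]
[0.50847164 0.11326922 0.3514157 ] [0.51771156 0.11869048 0.35257241]
0.3 [0.573 0.095 0.3  ] [ 0.576 -0.026  0.3  ] [ 0.504 -0.046  0.3  ]
0.35 [0.563 0.096 0.35 ] [ 0.565 -0.016  0.35 ] [ 0.499 -0.035  0.35 ]
0.4 [0.553 0.098 0.4  ] [ 0.555 -0.006  0.4  ] [ 0.493 -0.023  0.4  ]
0.45 [0.542 0.099 0.45 ] [0.544 0.004 0.45 ] [ 0.488 -0.012  0.45 ]
0.5 [0.532 0.1   0.5  ] [0.533 0.014 0.5  ] [ 0.482 -0.001  0.5  ]
(0.55, 0, 0.42) [386. 148.] [298.  14.]
(0.55, 0, 0) [344. 192.] [297. 207.]
(0.5, -0.05, 0) [370. 218.] [327. 203.]
(0.55, -0.05, 0.3) [406. 167.] [311.  71.]
(0.55, -0.3, 0.42) [651. 153.] [371. -25.]
```

```bash
cat > plan.py <<'E'
import sys
from h import *
from scipy.spatial.transform import Rotation as Ro
s=telemetry.observe(); R=np.array(s["orientation"]); p=np.array(s["ee_pos"])
print("t",round(s["time_s"],2),"p",p.round(4),"h",np.degrees(np.arctan2(R[1,2],R[0,2])).round(2),"open",round(s["opening"],4),"F",np.round(s["wrist_force"],1),"q",np.round(s["qpos"],2))
for a in sys.argv[1:]:
    v=list(map(float,a.split(","))); x,y,z,h=v[:4]; f=v[4] if len(v)>4 else 0; h=np.radians(h)
    Rt=np.array([[np.sin(h),0,np.cos(h)],[-np.cos(h),0,np.sin(h)],[0,-1,0]])@Ro.from_rotvec([0,0,f]).as_matrix()
    print(a,"ang",Ro.from_matrix(R.T@Rt).as_rotvec().round(3).tolist(),"xyz",(100*R.T@(np.array([x,y,z])-p)).round(2).tolist())
E
python3 plan.py .521,.0505,.085,40,-.2 .521,.0505,.024,40,-.2
```

```text
t 5.13 p [0.5214 0.0502 0.0908] h 39.72 open 0.0476 F [-0.5  0.2 -0.3] q [-0.03  0.54  1.94 -0.    0.65 -0.72]
.521,.0505,.085,40,-.2 ang [-0.002, -0.005, -0.197] xyz [-0.05, 0.58, -0.02]
.521,.0505,.024,40,-.2 ang [-0.002, -0.005, -0.197] xyz [-0.07, 6.68, -0.03]
```

Request:
{"fn": "carry_out", "kwargs": {
  "angular": [
    [0,0,-0.1],
    [0,0,-0.197],
    [0,-0.005,-0.197],
    [0,-0.005,-0.197],
    [0,-0.005,-0.197],
    [0,-0.005,-0.197],
    [0,-0.005,-0.197],
    [0,-0.005,-0.197]
  ],
  "xyz": [
    [0,0,0],
    [0,0.5,0],
    [-0.05,2.0,0],
    [-0.06,4.0,0],
    [-0.07,5.5,-0.03],
    [-0.07,6.68,-0.03],
    [-0.07,6.68,-0.03],
    [-0.07,6.68,-0.03]
  ],
  "fingers": [0.5,0.5,0.5,0.5,0.5,0.5,0.5,0.5]
}}

```text
time_s: 5.8
ee_pos: [0.5212, 0.0505, 0.0246]
orientation: [[0.629, 0.13, 0.766], [-0.751, -0.151, 0.643], [0.199, -0.98, 0.002]]
wrist_force: [-0.0, 0.3, -0.0]
opening: 0.0476
```

```bash
python3 plan.py .521,.0505,.024,40,-.2;  python3 - <<'E'
from h import *
c=imaging.capture("side"); up(c["image"],220,30,400,260,2.6,f"pics/side8.png")
c=imaging.capture("top"); up(c["image"],200,100,440,280,3,f"pics/top8.png")
E
```

```text
t 5.8 p [0.5212 0.0505 0.0246] h 39.99 open 0.0476 F [-0.   0.3 -0. ] q [ 0.05  0.64  2.05 -0.46  0.36 -0.22]
.521,.0505,.024,40,-.2 ang [-0.002, -0.001, 0.001] xyz [-0.03, 0.06, -0.02]
```

View pics/side8.png

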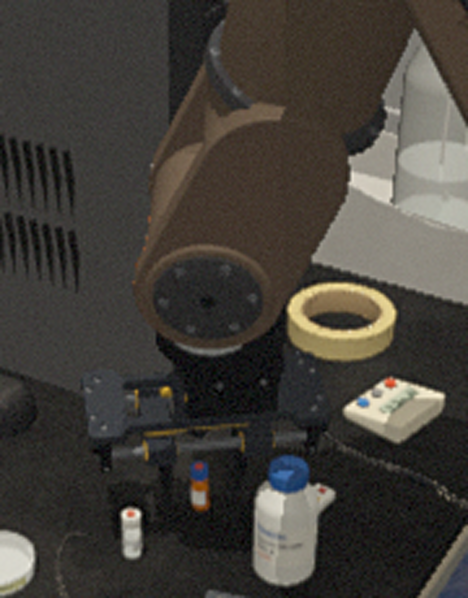

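View pics/top8.png

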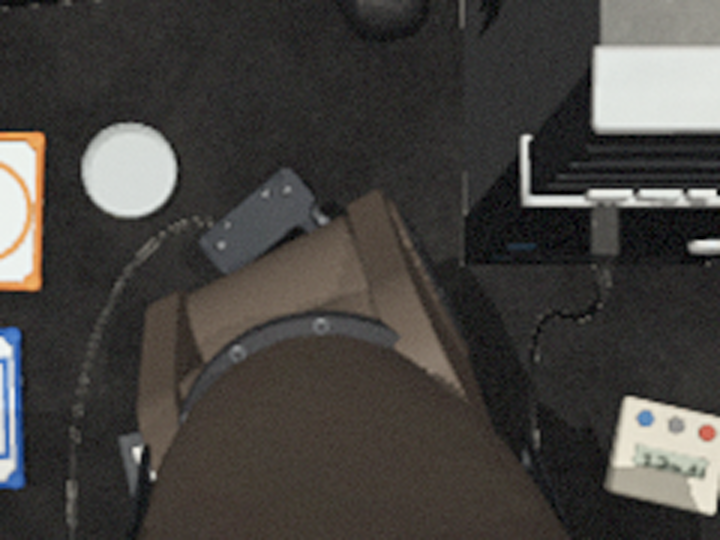

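Request:
{"fn": "carry_out", "kwargs": {
  "angular": [
    [0,0,0],
    [0,0,0],
    [0,0,0],
    [0,0,0],
    [0,0,0],
    [0,0,0],
    [0,0,0],
    [0,0,0]
  ],
  "xyz": [
    [0,0,0],
    [0,0,0],
    [0,0,0],
    [0,0,0],
    [0,0,0],
    [0,0,0],
    [0,0,0],
    [0,0,0]
  ],
  "fingers": [1,1,1,1,1,1,1,1],
  "force": 15
}}

```text
time_s: 6.57
ee_pos: [0.5216, 0.0505, 0.0252]
orientation: [[0.629, 0.131, 0.766], [-0.751, -0.151, 0.643], [0.2, -0.98, 0.003]]
wrist_force: [-0.4, 0.1, 2.3]
opening: 0.0147
```

```bash
python3 plan.py .521,.0505,.025,40,-.2 .50,.09,.17,40,-.2 .4531,.3835,.17,40,-.2
python3 - <<'E'
from h import *
c=imaging.capture("side"); up(c["image"],220,160,380,270,5,f"pics/side9.png")
E
```

```text
t 6.57 p [0.5216 0.0505 0.0252] h 40.0 open 0.0147 F [-0.4  0.1  2.3] q [ 0.05  0.64  2.05 -0.46  0.36 -0.22]
.521,.0505,.025,40,-.2 ang [-0.003, -0.001, 0.002] xyz [-0.04, 0.02, -0.04]
.50,.09,.17,40,-.2 ang [-0.003, -0.001, 0.002] xyz [-1.43, -15.06, 0.94]
.4531,.3835,.17,40,-.2 ang [-0.003, -0.001, 0.002] xyz [-26.42, -20.12, 16.21]
```

View pics/side9.png

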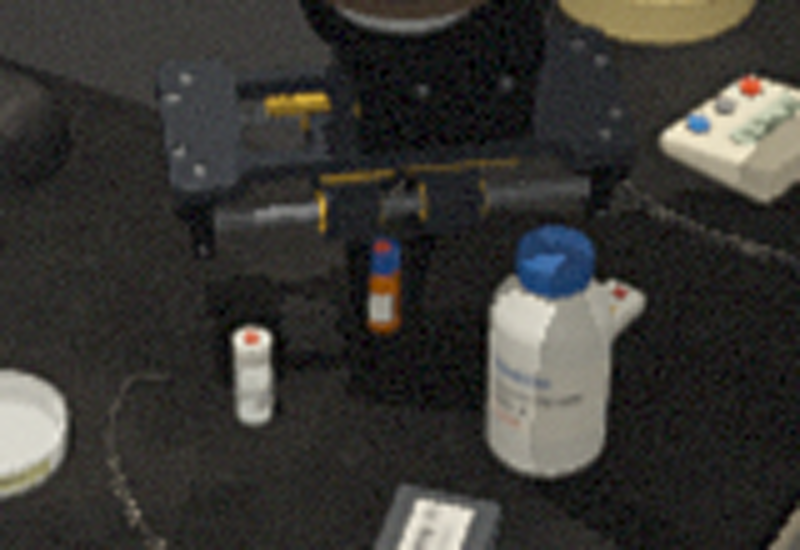

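Request:
{"fn": "carry_out", "kwargs": {
  "angular": [
    [0,0,0],
    [0,0,0],
    [0,0,0],
    [0,0,0],
    [0,0,0],
    [0,0,0],
    [0,0,0],
    [0,0,0]
  ],
  "xyz": [
    [0.3,-1.5,0],
    [0.8,-4.0,0],
    [1.4,-7,0],
    [2.0,-10,0.1],
    [2.0,-13,0.5],
    [-1.4,-15,1.0],
    [-5.0,-15.8,3.1],
    [-8.5,-16.5,5.3]
  ],
  "fingers": [1,1,1,1,1,1,1,1]
}}

```text
time_s: 7.28
ee_pos: [0.4866, 0.1731, 0.1714]
orientation: [[0.627, 0.133, 0.767], [-0.752, -0.151, 0.641], [0.201, -0.98, 0.005]]
wrist_force: [1.0, -0.0, -0.7]
opening: 0.0147
```

```bash
python3 plan.py .4531,.3835,.15,40,-.2 .4531,.3835,.15,40,0 .4531,.3835,.07,40,-.2
python3 - <<'E'
from h import *
c=imaging.capture("side"); up(c["image"],180,100,380,270,4,f"pics/side10.png")
E
```

```text
t 7.28 p [0.4866 0.1731 0.1714] h 39.87 open 0.0147 F [ 1.  -0.  -0.7] q [ 0.31  0.4   1.93 -0.27  0.75 -0.19]
.4531,.3835,.15,40,-.2 ang [-0.005, -0.003, 0.002] xyz [-18.36, -1.52, 10.91]
.4531,.3835,.15,40,0 ang [-0.005, -0.003, 0.202] xyz [-18.36, -1.52, 10.91]
.4531,.3835,.07,40,-.2 ang [-0.005, -0.003, 0.002] xyz [-19.97, 6.31, 10.87]
```

View pics/side10.png

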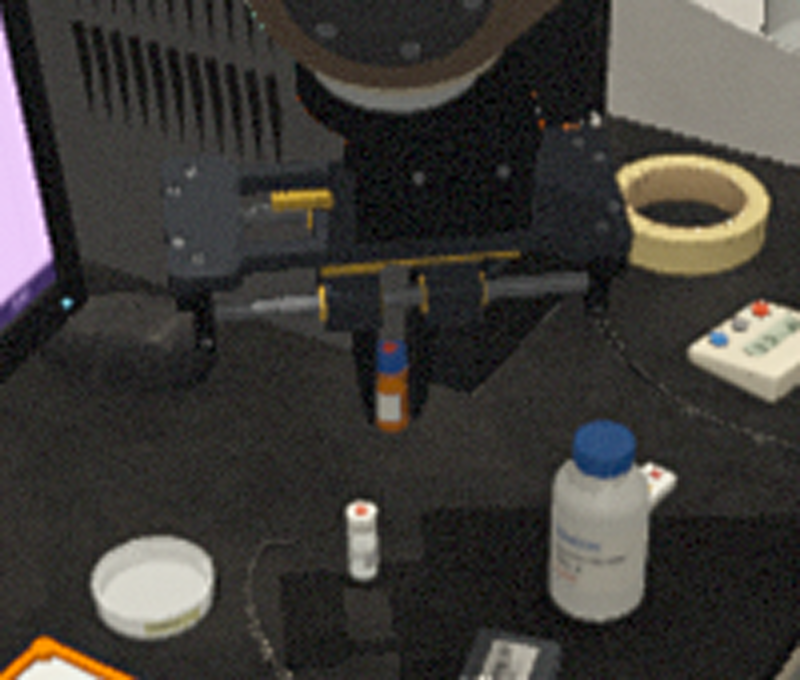

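Request:
{"fn": "carry_out", "kwargs": {
  "angular": [
    [0,0,0],
    [0,0,0],
    [0,0,0],
    [0,0,0],
    [0,0,0],
    [0,0,0],
    [0,0,0],
    [0,0,0]
  ],
  "xyz": [
    [-3.0,0,1.8],
    [-6.0,0,3.6],
    [-9.0,-0.3,5.4],
    [-12.0,-0.6,7.2],
    [-15.0,-1.0,9.0],
    [-18.4,-1.5,10.9],
    [-18.8,0.5,10.9],
    [-19.4,3.5,10.9]
  ],
  "fingers": [1,1,1,1,1,1,1,1]
}}

```text
time_s: 8.0
ee_pos: [0.4516, 0.3927, 0.0996]
orientation: [[0.632, 0.138, 0.763], [-0.749, -0.145, 0.647], [0.2, -0.98, 0.011]]
wrist_force: [0.9, -0.0, -0.7]
opening: 0.0145
```

```bash
python3 plan.py .4536,.3835,.05,40,-.2 .4536,.3835,.03,40,-.2
```

```text
t 8.0 p [0.4516 0.3927 0.0996] h 40.29 open 0.0145 F [ 0.9 -0.  -0.7] q [ 0.69  0.61  1.75 -0.29  0.78  0.19]
.4536,.3835,.05,40,-.2 ang [-0.012, 0.003, 0.001] xyz [-0.18, 5.02, -0.5]
.4536,.3835,.03,40,-.2 ang [-0.012, 0.003, 0.001] xyz [-0.58, 6.98, -0.52]
```

Request:
{"fn": "carry_out", "kwargs": {
  "angular": [
    [0,0,0],
    [-0.012,0.003,0],
    [-0.012,0.003,0],
    [-0.012,0.003,0],
    [-0.012,0.003,0],
    [-0.012,0.003,0]
  ],
  "xyz": [
    [0.2,1.5,-0.5],
    [0.1,3.5,-0.5],
    [-0.18,5.0,-0.5],
    [-0.3,5.6,-0.5],
    [-0.3,5.6,-0.5],
    [-0.3,5.6,-0.5]
  ],
  "fingers": [1,1,1,1,1,1]
}}

```text
time_s: 8.5
ee_pos: [0.4537, 0.3836, 0.0442]
orientation: [[0.63, 0.128, 0.766], [-0.751, -0.153, 0.643], [0.2, -0.98, -0.0]]
wrist_force: [0.8, -0.0, -1.7]
opening: 0.0139
```

```bash
python3 plan.py .4536,.3835,.0295,40,-.2
python3 - <<'E'
from h import *
c=imaging.capture("side"); up(c["image"],150,200,300,400,3,f"pics/side11.png")
E
```

```text
t 8.5 p [0.4537 0.3836 0.0442] h 39.99 open 0.0139 F [ 0.8 -0.  -1.7] q [ 0.68  0.69  1.79 -0.32  0.68  0.23]
.4536,.3835,.0295,40,-.2 ang [0.0, -0.0, 0.001] xyz [-0.29, 1.45, -0.01]
```

View pics/side11.png

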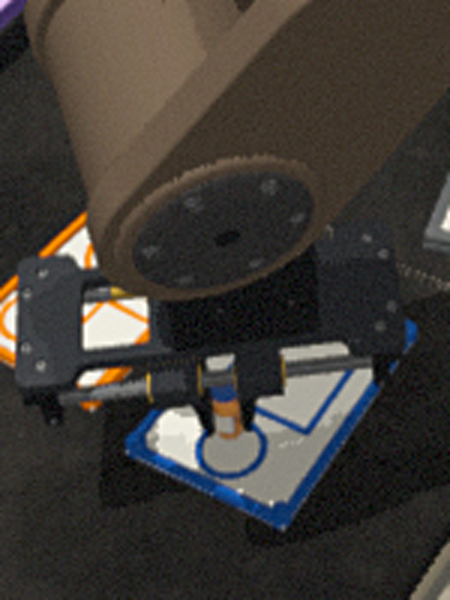

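Run:
```python
from h import *
c=imaging.capture("side"); up(c["image"],200,310,250,370,10,f"pics/side12.png")
for z in (.019,.061): print((proj(c,(.453,.3835,z))-[200,310])*10)
```

```text
[268.31067667 331.07638191]
[245.81825117 164.04180465]
```

View pics/side12.png

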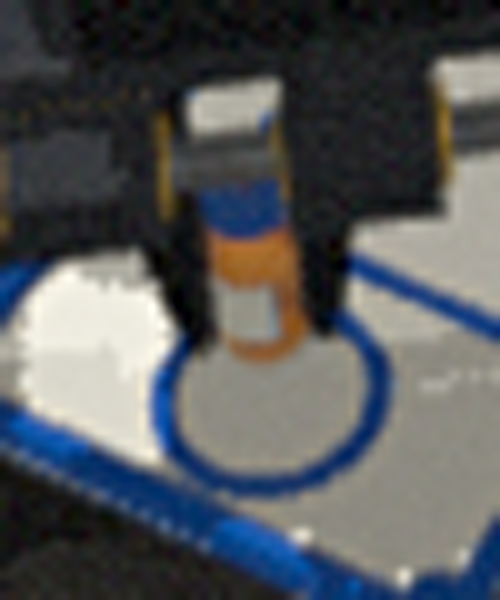

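Request:
{"fn": "carry_out", "kwargs": {
  "angular": [
    [0,0,0],
    [0,0,0],
    [0,0,0],
    [0,0,0],
    [0,0,0]
  ],
  "xyz": [
    [-0.12,0.6,0],
    [-0.2,1.1,0],
    [-0.28,1.4,0],
    [-0.29,1.45,0],
    [-0.29,1.45,0]
  ],
  "fingers": [1,1,1,1,1]
}}

```text
time_s: 9.02
ee_pos: [0.4539, 0.3838, 0.0299]
orientation: [[0.63, 0.129, 0.766], [-0.751, -0.153, 0.643], [0.2, -0.98, 0.001]]
wrist_force: [0.2, -1.1, -0.4]
opening: 0.0146
```

Request:
{"fn": "carry_out", "kwargs": {
  "angular": [
    [0,0,0],
    [0,0,0],
    [0,0,0]
  ],
  "xyz": [
    [-0.02,0.1,0],
    [-0.03,0.15,0],
    [-0.03,0.15,0]
  ],
  "fingers": [1,1,1]
}}

```text
time_s: 9.27
ee_pos: [0.4541, 0.3839, 0.0291]
orientation: [[0.63, 0.13, 0.766], [-0.751, -0.152, 0.643], [0.2, -0.98, 0.002]]
wrist_force: [-1.9, -1.3, 7.5]
opening: 0.0142
```

```bash
python3 plan.py .4536,.3835,.029,40,-.2
python3 - <<'E'
from h import *
c=imaging.capture("side"); up(c["image"],200,310,250,370,10,f"pics/side13.png")
E
```

```text
t 9.27 p [0.4541 0.3839 0.0291] h 40.0 open 0.0142 F [-1.9 -1.3  7.5] q [ 0.68  0.72  1.79 -0.34  0.65  0.25]
.4536,.3835,.029,40,-.2 ang [-0.002, -0.0, 0.002] xyz [-0.0, 0.01, -0.06]
```

View pics/side13.png

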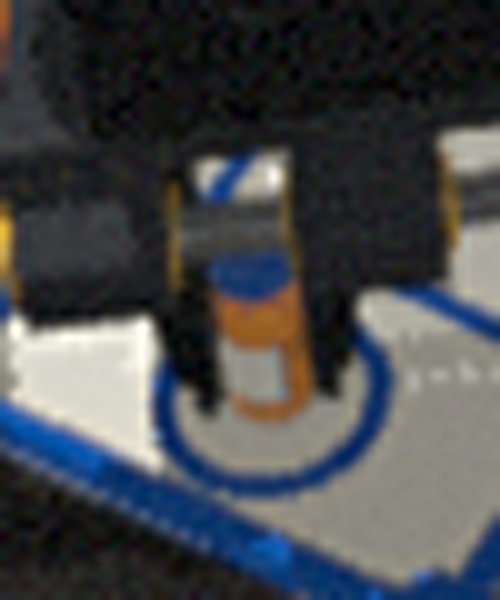

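Request:
{"fn": "carry_out", "kwargs": {
  "angular": [
    [0,0,0],
    [0,0,0],
    [0,0,0],
    [0,0,0],
    [0,0,0],
    [0,0,0]
  ],
  "xyz": [
    [0,0,0],
    [0,0,0],
    [0,0,0],
    [0,0,0],
    [0,0,0],
    [0,0,0]
  ],
  "fingers": [0.7,0.6,0.55,0.55,0.55,0.55]
}}

```text
time_s: 9.82
ee_pos: [0.454, 0.3838, 0.029]
orientation: [[0.629, 0.13, 0.766], [-0.751, -0.152, 0.643], [0.2, -0.98, 0.001]]
wrist_force: [0.7, 0.7, -0.6]
opening: 0.0419
```

```bash
python3 plan.py .4536,.3835,.13,40,-.2 .5353,.1273,.13,60,0;  python3 - <<'E'
from h import *
c=imaging.capture("side"); up(c["image"],200,310,250,370,10,f"pics/side14.png")
E
```

```text
t 9.82 p [0.454  0.3838 0.029 ] h 39.99 open 0.0419 F [ 0.7  0.7 -0.6] q [ 0.68  0.72  1.79 -0.34  0.65  0.25]
.4536,.3835,.13,40,-.2 ang [-0.001, -0.0, 0.001] xyz [2.02, -9.89, -0.04]
.5353,.1273,.13,60,0 ang [0.034, -0.348, 0.2] xyz [26.4, -4.93, -10.25]
```

View pics/side14.png

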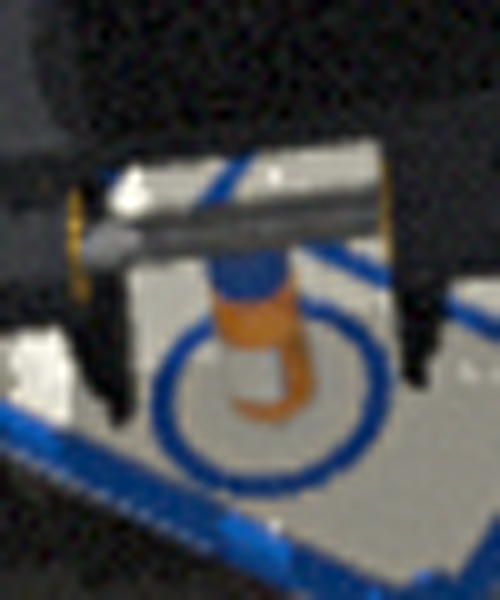

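Request:
{"fn": "carry_out", "kwargs": {
  "angular": [
    [0,0,0],
    [0,0,0],
    [0,0,0],
    [0,0,0.1],
    [0,0,0.2],
    [0,0,0.2],
    [0,0,0.2],
    [0,0,0.2]
  ],
  "xyz": [
    [0.3,-1.5,0],
    [0.9,-4.5,0],
    [1.6,-8,0],
    [2.0,-10,0],
    [5.6,-9.3,-1.4],
    [9.1,-8.6,-2.8],
    [12.6,-7.9,-4.2],
    [16,-7.2,-5.6]
  ],
  "fingers": [0.55,0.55,0.55,0.55,0.55,0.55,0.55,0.55]
}}

```text
time_s: 10.53
ee_pos: [0.5029, 0.2367, 0.1318]
orientation: [[0.643, 0.003, 0.766], [-0.766, 0.0, 0.643], [0.002, -1.0, 0.002]]
wrist_force: [0.9, -0.5, 0.0]
opening: 0.0427
```

```bash
python3 plan.py .5353,.1273,.13,90,0
```

```text
t 10.53 p [0.5029 0.2367 0.1318] h 39.98 open 0.0427 F [ 0.9 -0.5  0. ] q [ 0.32  0.51  1.83 -0.    0.79 -0.38]
.5353,.1273,.13,90,0 ang [-0.001, -0.873, 0.002] xyz [10.46, 0.19, -4.55]
```

Request:
{"fn": "carry_out", "kwargs": {
  "angular": [
    [0,-0.12,0],
    [0,-0.24,0],
    [0,-0.36,0],
    [0,-0.48,0],
    [0,-0.6,0],
    [0,-0.72,0],
    [0,-0.84,0],
    [0,-0.873,0]
  ],
  "xyz": [
    [1.5,0,-0.6],
    [3.5,0,-1.5],
    [6,0.1,-2.6],
    [8.5,0.1,-3.7],
    [10.46,0.2,-4.55],
    [10.46,0.2,-4.55],
    [10.46,2,-4.55],
    [10.46,4,-4.55]
  ],
  "fingers": [0.55,0.55,0.55,0.55,0.55,0.55,0.55,0.55]
}}

```text
time_s: 11.2
ee_pos: [0.5362, 0.1268, 0.0924]
orientation: [[1.0, 0.005, -0.006], [0.006, 0.0, 1.0], [0.005, -1.0, 0.0]]
wrist_force: [0.6, 0.5, -0.7]
opening: 0.0425
```

```bash
python3 plan.py .5353,.1273,.024,90,0
python3 - <<'E'
from h import *
c=imaging.capture("side"); up(c["image"],200,100,380,260,4,f"pics/side15.png")
c=imaging.capture("top"); up(c["image"],200,100,400,260,4,f"pics/top15.png")
E
```

```text
t 11.2 p [0.5362 0.1268 0.0924] h 90.35 open 0.0425 F [ 0.6  0.5 -0.7] q [ 0.11  0.56  1.88 -0.    0.69 -1.46]
.5353,.1273,.024,90,0 ang [-0.0, 0.006, 0.005] xyz [-0.13, 6.84, 0.05]
```

View pics/side15.png

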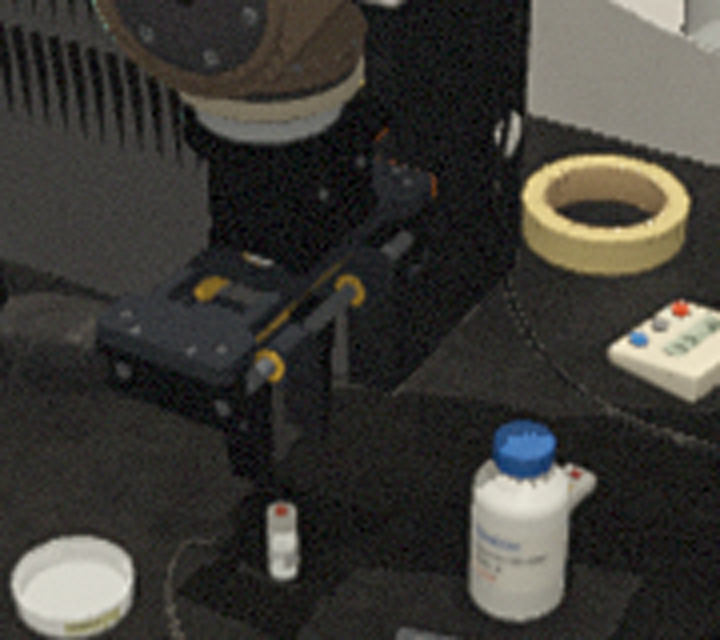

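View pics/top15.png

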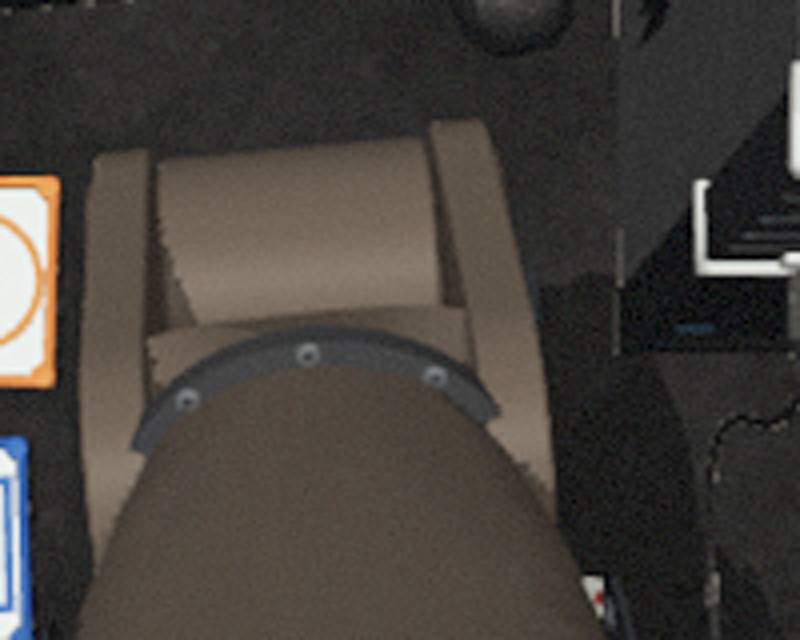

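Clear of the tower. Descend and grip.

Request:
{"fn": "carry_out", "kwargs": {
  "angular": [
    [0,0.006,0.005],
    [0,0.006,0.005],
    [0,0.006,0.005],
    [0,0.006,0.005],
    [0,0.006,0.005],
    [0,0.006,0.005]
  ],
  "xyz": [
    [-0.13,1.0,0.05],
    [-0.13,3.0,0.05],
    [-0.13,5.0,0.05],
    [-0.13,6.5,0.05],
    [-0.13,6.84,0.05],
    [-0.13,6.84,0.05]
  ],
  "fingers": [0.55,0.55,0.55,0.55,0.55,0.55]
}}

```text
time_s: 11.8
ee_pos: [0.5326, 0.1276, 0.0209]
orientation: [[1.0, -0.008, 0.007], [-0.007, -0.001, 1.0], [-0.008, -1.0, -0.001]]
wrist_force: [0.3, -0.1, 0.0]
opening: 0.0428
```

Request:
{"fn": "carry_out", "kwargs": {
  "angular": [
    [0,0,0],
    [0,0,0],
    [0,0,0],
    [0,0,0],
    [0,0,0],
    [0,0,0]
  ],
  "xyz": [
    [0,0,0],
    [0,0,0],
    [0,0,0],
    [0,0,0],
    [0,0,0],
    [0,0,0]
  ],
  "fingers": [1,1,1,1,1,1],
  "force": 15
}}

```text
time_s: 12.3
ee_pos: [0.5328, 0.1276, 0.0214]
orientation: [[1.0, -0.007, 0.007], [-0.007, -0.0, 1.0], [-0.007, -1.0, -0.001]]
wrist_force: [-0.0, -0.1, 4.2]
opening: 0.0143
```

```bash
python3 plan.py .5353,.1273,.15,90,0 .607,.371,.15,90,0
python3 - <<'E'
from h import *
c=imaging.capture("side"); up(c["image"],200,100,380,260,4,f"pics/side16.png")
E
```

```text
t 12.3 p [0.5328 0.1276 0.0214] h 89.59 open 0.0143 F [-0.  -0.1  4.2] q [ 0.11  0.68  1.92  0.    0.55 -1.45]
.5353,.1273,.15,90,0 ang [0.0, -0.007, -0.007] xyz [0.16, -12.86, -0.03]
.607,.371,.15,90,0 ang [0.0, -0.007, -0.007] xyz [7.15, -12.92, 24.39]
```

View pics/side16.png

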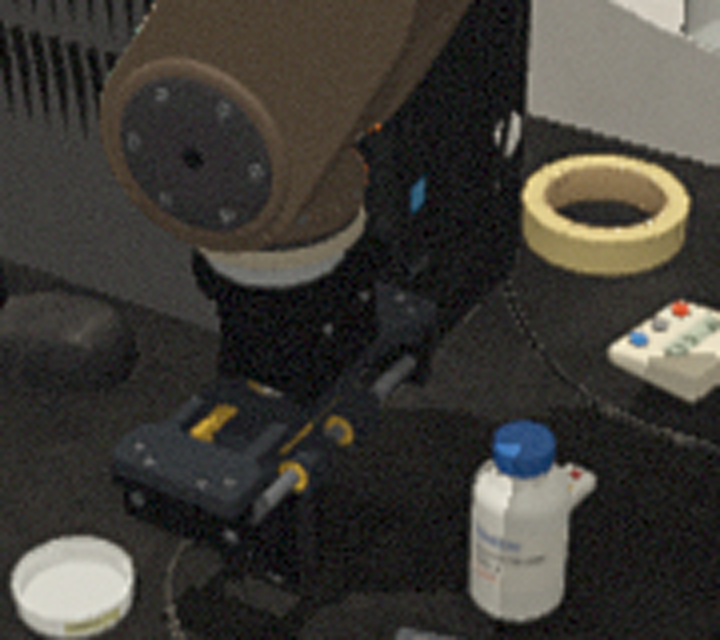

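Request:
{"fn": "carry_out", "kwargs": {
  "angular": [
    [0,0,0],
    [0,0,0],
    [0,-0.007,-0.007],
    [0,-0.007,-0.007],
    [0,-0.007,-0.007],
    [0,-0.007,-0.007],
    [0,-0.007,-0.007],
    [0,-0.007,-0.007]
  ],
  "xyz": [
    [0,-1.5,0],
    [0,-4.0,0],
    [0,-7.5,0.5],
    [0.5,-10,3.0],
    [1.5,-11,6.0],
    [2.5,-11,9.0],
    [3.6,-11,12.5],
    [4.6,-11,16]
  ],
  "fingers": [1,1,1,1,1,1,1,1]
}}

```text
time_s: 13.02
ee_pos: [0.5811, 0.2887, 0.1315]
orientation: [[1.0, 0.0, 0.001], [-0.001, -0.0, 1.0], [0.0, -1.0, -0.0]]
wrist_force: [1.0, -0.3, -0.1]
opening: 0.0143
```

```bash
python3 plan.py .6045,.371,.10,90,0 .6045,.371,.035,90,0
python3 - <<'E'
from h import *
c=imaging.capture("side"); up(c["image"],150,150,330,310,4,f"pics/side17.png")
E
```

```text
t 13.02 p [0.5811 0.2887 0.1315] h 89.96 open 0.0143 F [ 1.  -0.3 -0.1] q [ 0.36  0.63  1.59 -0.    0.92 -1.21]
.6045,.371,.10,90,0 ang [0.0, -0.001, 0.0] xyz [2.33, 3.15, 8.23]
.6045,.371,.035,90,0 ang [0.0, -0.001, 0.0] xyz [2.33, 9.65, 8.23]
```

View pics/side17.png

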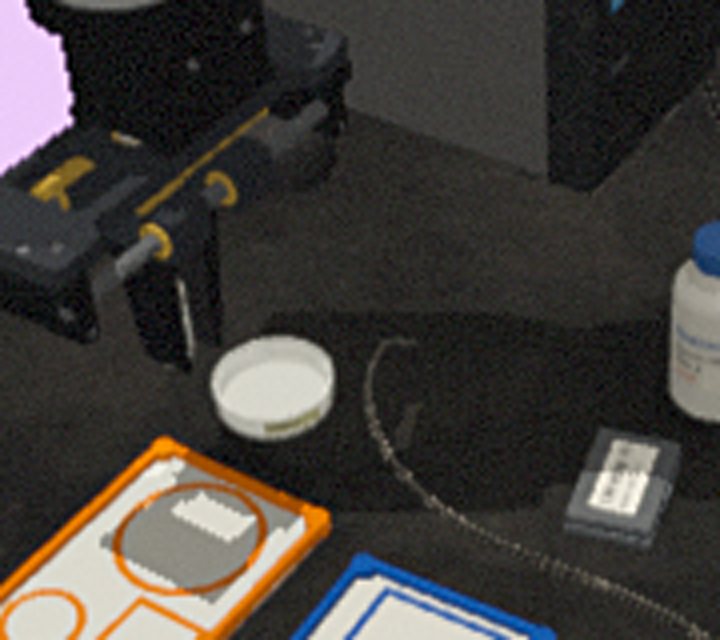

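Run:
```python
from h import *
c=imaging.capture("top"); 
cv2.imwrite("pics/top17.png",c["image"][:,:,::-1])
q1=.11; R=np.array([[np.cos(q1),np.sin(q1)],[-np.sin(q1),np.cos(q1)]])
for p in [(322.5,130.5),(307,130.5),(223,139),(237,137.5)]:
  for z in (.35,.39):
    P=onz(c,p,z)[:2]; print(p,z,P.round(3),"rel in q1 frame",(R@(P-[.5362,.1268])).round(3))
# monitor top:
```

```text
(322.5, 130.5) 0.35 [0.586 0.068] rel in q1 frame [ 0.043 -0.064]
(322.5, 130.5) 0.39 [0.577 0.071] rel in q1 frame [ 0.034 -0.06 ]
(307, 130.5) 0.35 [0.586 0.088] rel in q1 frame [ 0.045 -0.044]
(307, 130.5) 0.39 [0.576 0.089] rel in q1 frame [ 0.036 -0.042]
(223, 139) 0.35 [0.573 0.195] rel in q1 frame [0.044 0.064]
(223, 139) 0.39 [0.564 0.19 ] rel in q1 frame [0.034 0.06 ]
(237, 137.5) 0.35 [0.575 0.177] rel in q1 frame [0.044 0.046]
(237, 137.5) 0.39 [0.566 0.173] rel in q1 frame [0.035 0.043]
```

View pics/top17.png

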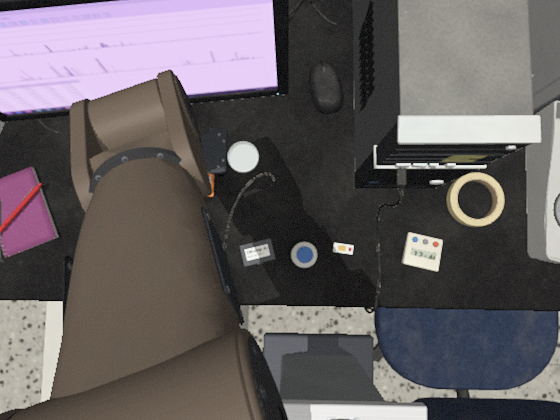

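```bash
python3 plan.py .599,.371,.10,90,-.05 .599,.371,.035,90,-.05
```

```text
t 13.12 p [0.5813 0.2915 0.1308] h 90.18 open 0.0142 F [-2.  -0.8 -0.9] q [ 0.36  0.63  1.59  0.    0.92 -1.21]
.599,.371,.10,90,-.05 ang [-0.001, 0.003, -0.049] xyz [1.79, 3.08, 7.95]
.599,.371,.035,90,-.05 ang [-0.001, 0.003, -0.049] xyz [1.78, 9.58, 7.94]
```

Request:
{"fn": "carry_out", "kwargs": {
  "angular": [
    [0,0,-0.025],
    [0,0.003,-0.049],
    [0,0.003,-0.049],
    [0,0.003,-0.049],
    [0,0.003,-0.049],
    [0,0.003,-0.049],
    [0,0.003,-0.049],
    [0,0.003,-0.049]
  ],
  "xyz": [
    [0.3,0.5,2.5],
    [0.9,1.5,5.0],
    [1.5,2.5,7.0],
    [1.79,4.0,7.95],
    [1.79,6.5,7.95],
    [1.79,8.5,7.95],
    [1.79,8.7,7.95],
    [1.79,8.7,7.95]
  ],
  "fingers": [1,1,1,1,1,1,1,1]
}}

```text
time_s: 13.78
ee_pos: [0.5985, 0.3704, 0.0428]
orientation: [[0.999, 0.048, 0.0], [-0.0, -0.001, 1.0], [0.048, -0.999, -0.001]]
wrist_force: [-0.8, -0.1, -0.3]
opening: 0.0145
```

```bash
python3 plan.py .599,.371,.0255,90,-.05
python3 - <<'E'
from h import *
c=imaging.capture("side"); up(c["image"],100,200,280,360,4,f"pics/side18.png")
for p in[(.6,.371,.02),(.6,.371,.06)]: print((proj(c,p)-[100,200])*4)
E
```

```text
t 13.78 p [0.5985 0.3704 0.0428] h 89.99 open 0.0145 F [-0.8 -0.1 -0.3] q [ 0.47  0.79  1.52 -0.03  0.79 -1.08]
.599,.371,.0255,90,-.05 ang [0.001, -0.0, -0.002] xyz [-0.03, 1.73, 0.06]
[255.88581599 405.43551939]
[240.75227568 342.30877469]
```

View pics/side18.png

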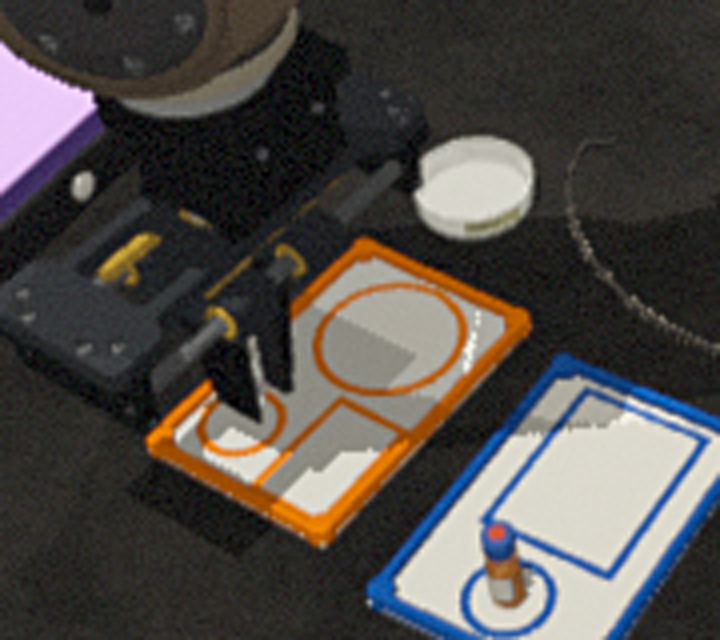

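Request:
{"fn": "carry_out", "kwargs": {
  "angular": [
    [0,0,0],
    [0,0,0],
    [0,0,0],
    [0,0,0],
    [0,0,0]
  ],
  "xyz": [
    [0,0.6,0.05],
    [0,1.2,0.05],
    [0,1.6,0.05],
    [-0.03,1.7,0.05],
    [-0.03,1.7,0.05]
  ],
  "fingers": [1,1,1,1,1]
}}

```text
time_s: 14.25
ee_pos: [0.5996, 0.3711, 0.027]
orientation: [[0.999, 0.049, 0.0], [-0.0, 0.0, 1.0], [0.049, -0.999, 0.0]]
wrist_force: [-0.1, -0.4, -0.1]
opening: 0.0141
```

Request:
{"fn": "carry_out", "kwargs": {
  "angular": [
    [0,0,0],
    [0,0,0],
    [0,0,0]
  ],
  "xyz": [
    [0,0.1,0],
    [0,0.15,0],
    [0,0.15,0]
  ],
  "fingers": [1,1,1]
}}

```text
time_s: 14.5
ee_pos: [0.5997, 0.3711, 0.0255]
orientation: [[0.999, 0.05, 0.0], [-0.0, 0.0, 1.0], [0.05, -0.999, 0.0]]
wrist_force: [-0.4, 0.4, -0.7]
opening: 0.0141
```

Request:
{"fn": "carry_out", "kwargs": {
  "angular": [
    [0,0,0],
    [0,0,0],
    [0,0,0]
  ],
  "xyz": [
    [0,0.05,0],
    [0,0.1,0],
    [0,0.1,0]
  ],
  "fingers": [1,1,1]
}}

```text
time_s: 14.75
ee_pos: [0.5999, 0.3712, 0.0252]
orientation: [[0.999, 0.05, 0.0], [-0.0, 0.0, 1.0], [0.05, -0.999, 0.0]]
wrist_force: [-0.8, -1.6, 5.1]
opening: 0.0144
```

Contact (5 N). Release.

Request:
{"fn": "carry_out", "kwargs": {
  "angular": [
    [0,0,0],
    [0,0,0],
    [0,0,0],
    [0,0,0],
    [0,0,0],
    [0,0,0]
  ],
  "xyz": [
    [0,0,0],
    [0,0,0],
    [0,0,0],
    [0,0,0],
    [0,0,0],
    [0,0,0]
  ],
  "fingers": [0.75,0.65,0.6,0.55,0.55,0.55]
}}

```text
time_s: 15.25
ee_pos: [0.5999, 0.3712, 0.0251]
orientation: [[0.999, 0.05, 0.0], [-0.0, 0.0, 1.0], [0.05, -0.999, 0.0]]
wrist_force: [-0.5, -0.1, 0.1]
opening: 0.042
```

```bash
python3 plan.py .599,.371,.12,90,-.05 .431,.1662,.12,15,0
python3 - <<'E'
from h import *
c=imaging.capture("side"); up(c["image"],120,260,220,350,7,f"pics/side19.png")
E
```

```text
t 15.25 p [0.5999 0.3712 0.0251] h 89.98 open 0.042 F [-0.5 -0.1  0.1] q [ 0.47  0.81  1.53 -0.03  0.76 -1.08]
.599,.371,.12,90,-.05 ang [-0.0, -0.0, 0.0] xyz [0.38, -9.48, -0.01]
.431,.1662,.12,15,0 ang [-0.033, 1.308, 0.042] xyz [-16.39, -10.33, -20.5]
```

View pics/side19.png

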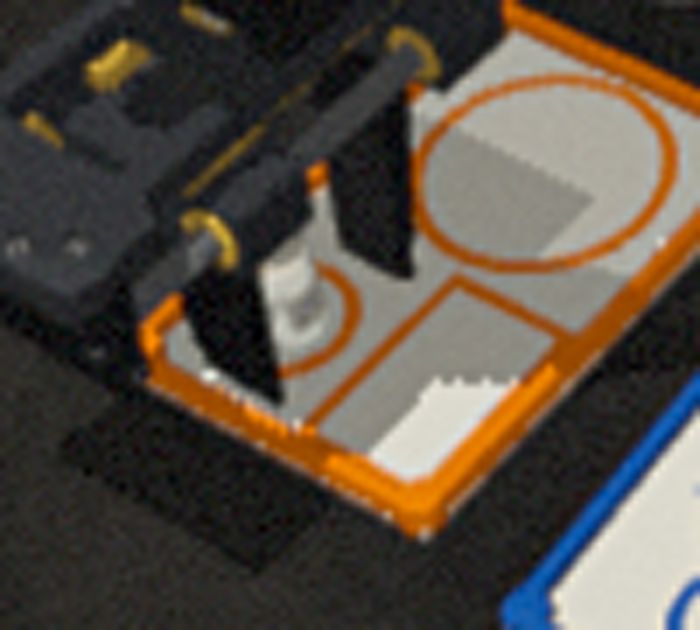

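Request:
{"fn": "carry_out", "kwargs": {
  "angular": [
    [0,0,0],
    [0,0,0],
    [0,0,0],
    [0,0,0.05],
    [0,0.12,0.05],
    [0,0.24,0.05],
    [0,0.36,0.05],
    [0,0.48,0.05]
  ],
  "xyz": [
    [0,-1.5,0],
    [0.1,-4,0],
    [0.2,-7.5,0],
    [0,-9.5,-0.5],
    [-2.5,-9.5,-3],
    [-5,-9.8,-6],
    [-7.5,-10,-9],
    [-10,-10,-12]
  ],
  "fingers": [0.55,0.55,0.55,0.4,0.25,0.25,0.25,0.25]
}}

```text
time_s: 15.97
ee_pos: [0.4938, 0.2502, 0.1214]
orientation: [[0.884, 0.004, 0.467], [-0.467, 0.013, 0.884], [-0.003, -1.0, 0.013]]
wrist_force: [0.5, 0.2, -0.1]
opening: 0.0686
```

```bash
python3 plan.py .431,.1662,.12,15,0;  python3 - <<'E'
from h import *
c=imaging.capture("side"); up(c["image"],120,200,280,350,4,f"pics/side20.png")
E
```

```text
t 15.97 p [0.4938 0.2502 0.1214] h 62.19 open 0.0686 F [ 0.5  0.2 -0.1] q [ 0.34  0.52  1.85  0.02  0.76 -0.75]
.431,.1662,.12,15,0 ang [-0.011, 0.824, -0.008] xyz [-1.63, 0.01, -10.36]
```

View pics/side20.png

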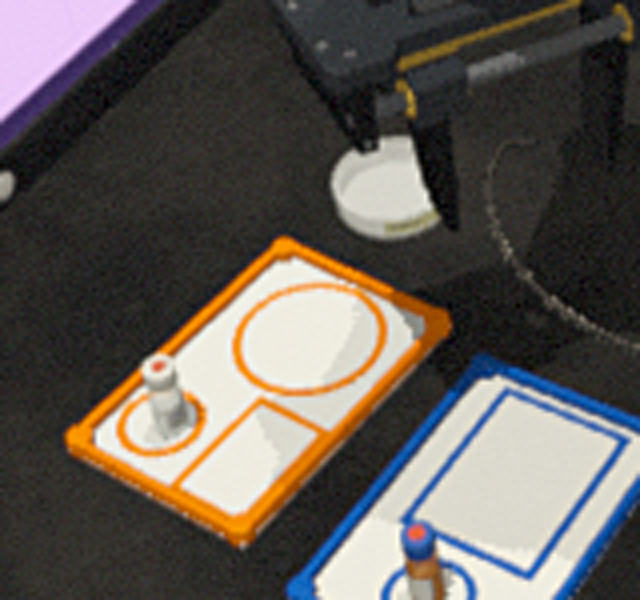

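Both vials stand inside their circles. Go to the case.

Request:
{"fn": "carry_out", "kwargs": {
  "angular": [
    [-0.01,0.12,0],
    [-0.01,0.24,0],
    [-0.01,0.36,0],
    [-0.01,0.48,0],
    [-0.01,0.6,0],
    [-0.01,0.72,0],
    [-0.01,0.824,-0.008],
    [-0.01,0.824,-0.008]
  ],
  "xyz": [
    [-0.3,0,-2],
    [-0.6,0,-4.5],
    [-1,0,-7],
    [-1.4,0,-9],
    [-1.63,0,-10.36],
    [-1.63,0,-10.36],
    [-1.63,0,-10.36],
    [-1.63,1,-10.36]
  ],
  "fingers": [0.25,0.25,0.25,0.25,0.25,0.25,0.25,0.25]
}}

```text
time_s: 16.68
ee_pos: [0.4254, 0.1625, 0.1117]
orientation: [[0.242, -0.002, 0.97], [-0.97, -0.001, 0.242], [0.001, -1.0, -0.002]]
wrist_force: [0.2, 0.1, -0.4]
opening: 0.0714
```

```bash
python3 plan.py .431,.1662,.018,15,0;  python3 - <<'E'
from h import *
c=imaging.capture("side"); up(c["image"],200,140,400,300,4,f"pics/side21.png")
E
```

```text
t 16.68 p [0.4254 0.1625 0.1117] h 14.02 open 0.0714 F [ 0.2  0.1 -0.4] q [ 0.22  0.43  2.09 -0.    0.62 -0.02]
.431,.1662,.018,15,0 ang [0.002, -0.017, 0.001] xyz [-0.23, 9.37, 0.66]
```

View pics/side21.png

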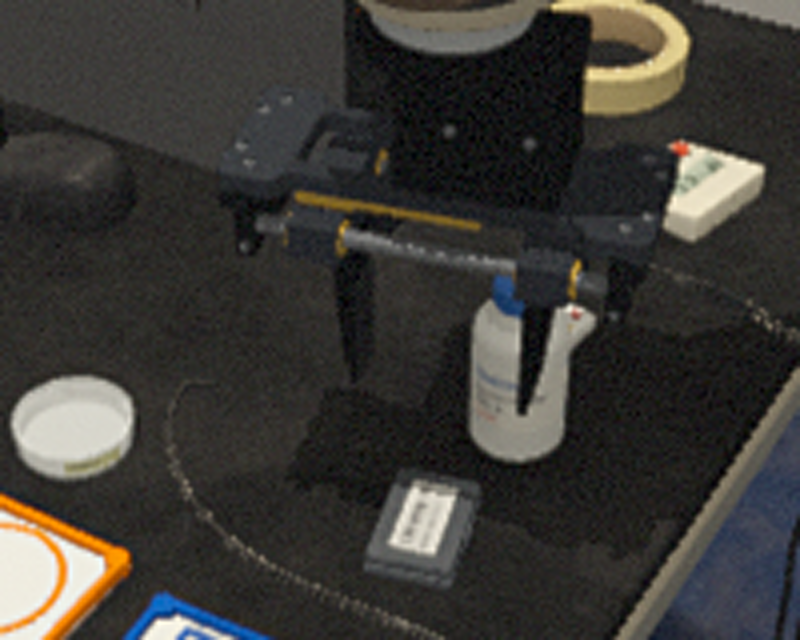

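Request:
{"fn": "carry_out", "kwargs": {
  "angular": [
    [0,-0.017,0],
    [0,-0.017,0],
    [0,-0.017,0],
    [0,-0.017,0],
    [0,-0.017,0],
    [0,-0.017,0],
    [0,-0.017,0]
  ],
  "xyz": [
    [-0.2,0,0.66],
    [-0.23,1.0,0.66],
    [-0.23,3.5,0.66],
    [-0.23,6.0,0.66],
    [-0.23,7.5,0.66],
    [-0.23,7.8,0.66],
    [-0.23,7.8,0.66]
  ],
  "fingers": [0.25,0.25,0.25,0.25,0.25,0.25,0.25]
}}

```text
time_s: 17.32
ee_pos: [0.4302, 0.1663, 0.0313]
orientation: [[0.265, -0.006, 0.964], [-0.964, -0.002, 0.265], [0.0, -1.0, -0.006]]
wrist_force: [0.9, 0.5, 1.0]
opening: 0.0714
```

```bash
python3 plan.py .431,.1662,.018,15,0;  python3 - <<'E'
from h import *
c=imaging.capture("side"); up(c["image"],240,200,370,300,6,f"pics/side22.png")
E
```

```text
t 17.32 p [0.4302 0.1663 0.0313] h 15.37 open 0.0714 F [0.9 0.5 1. ] q [ 0.23  0.6   2.12 -0.    0.43 -0.04]
.431,.1662,.018,15,0 ang [0.006, 0.006, 0.0] xyz [0.03, 1.33, 0.08]
```

View pics/side22.png

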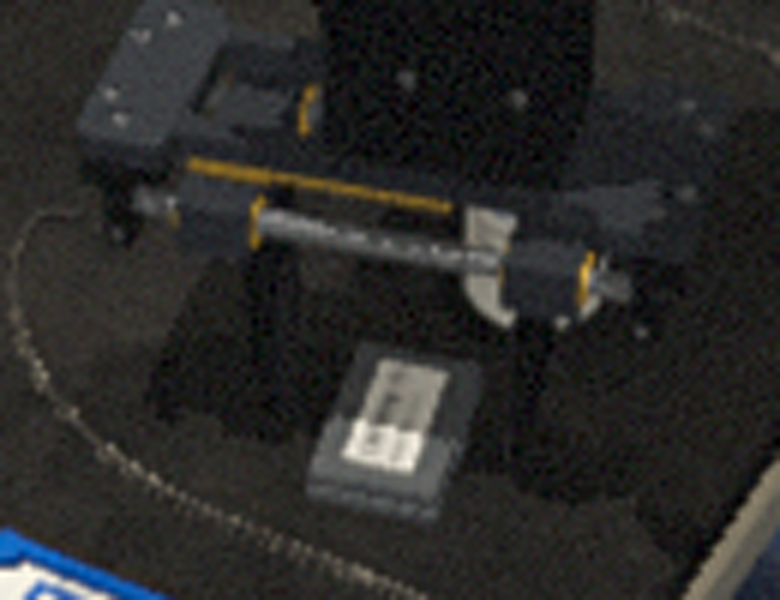

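Request:
{"fn": "carry_out", "kwargs": {
  "angular": [
    [0.006,0.006,0],
    [0.006,0.006,0],
    [0.006,0.006,0],
    [0.006,0.006,0],
    [0.006,0.006,0],
    [0.006,0.006,0],
    [0.006,0.006,0],
    [0.006,0.006,0]
  ],
  "xyz": [
    [0.03,0.7,0.08],
    [0.03,1.3,0.08],
    [0.03,1.33,0.08],
    [0.03,1.33,0.08],
    [0.03,1.33,0.08],
    [0.03,1.33,0.08],
    [0.03,1.33,0.08],
    [0.03,1.33,0.08]
  ],
  "fingers": [0.25,0.25,0.25,0.45,0.6,0.7,0.8,0.8],
  "force": 20
}}

```text
time_s: 18.03
ee_pos: [0.4313, 0.1663, 0.0189]
orientation: [[0.259, 0.001, 0.966], [-0.966, -0.0, 0.259], [0.0, -1.0, 0.001]]
wrist_force: [0.3, -0.4, -0.7]
opening: 0.0432
```

```bash
python3 plan.py .431,.1662,.10,15,0 .4576,.3151,.10,3.5
```

```text
t 18.03 p [0.4313 0.1663 0.0189] h 15.02 open 0.0432 F [ 0.3 -0.4 -0.7] q [ 0.23  0.62  2.13 -0.    0.39 -0.04]
.431,.1662,.10,15,0 ang [-0.001, 0.0, 0.0] xyz [0.0, -8.11, -0.02]
.4576,.3151,.10,3.5 ang [-0.001, 0.201, 0.0] xyz [-13.69, -8.11, 6.4]
```

Request:
{"fn": "carry_out", "kwargs": {
  "angular": [
    [0,0,0],
    [0,0,0],
    [0,0,0],
    [0,0,0],
    [0,0,0],
    [0,0,0],
    [0,0,0],
    [0,0,0]
  ],
  "xyz": [
    [0,0,0],
    [0,0,0],
    [0,0,0],
    [0,0,0],
    [0,-1.0,0],
    [0,-3,0],
    [0,-5.5,0],
    [0,-8,0]
  ],
  "fingers": [1,1,1,1,1,1,1,1]
}}

```text
time_s: 18.7
ee_pos: [0.4308, 0.1662, 0.0995]
orientation: [[0.259, -0.0, 0.966], [-0.966, -0.0, 0.259], [0.0, -1.0, -0.0]]
wrist_force: [0.7, 0.4, 0.0]
opening: 0.0421
```

```bash
python3 plan.py  .4576,.3151,.10,3.5 .4576,.3151,.06,3.5
python3 - <<'E'
from h import *
c=imaging.capture("side"); up(c["image"],200,140,400,300,4,f"pics/side23.png")
E
```

```text
t 18.7 p [0.4308 0.1662 0.0995] h 15.02 open 0.0421 F [0.7 0.4 0. ] q [ 0.23  0.46  2.08 -0.    0.6  -0.04]
.4576,.3151,.10,3.5 ang [0.0, 0.201, 0.0] xyz [-13.69, -0.06, 6.45]
.4576,.3151,.06,3.5 ang [0.0, 0.201, 0.0] xyz [-13.69, 3.94, 6.45]
```

View pics/side23.png

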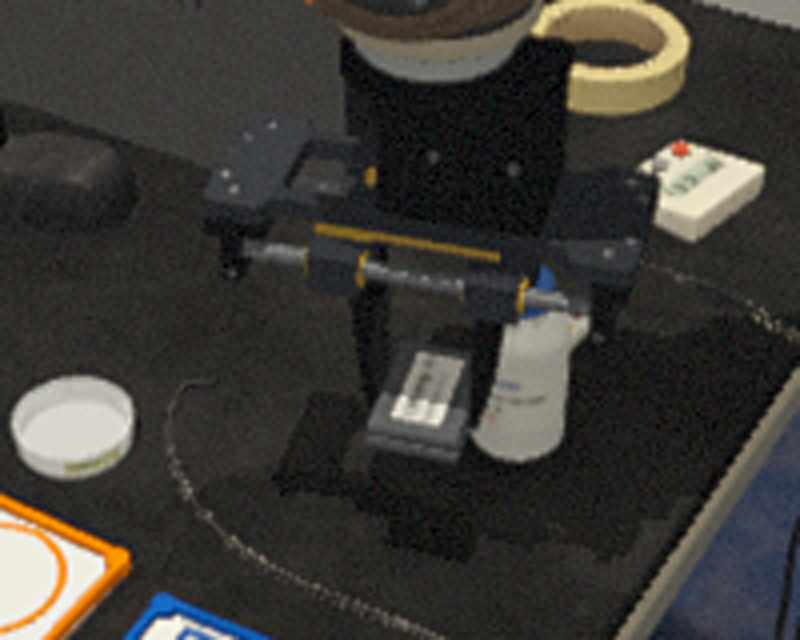

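Request:
{"fn": "carry_out", "kwargs": {
  "angular": [
    [0,0.04,0],
    [0,0.08,0],
    [0,0.12,0],
    [0,0.16,0],
    [0,0.201,0],
    [0,0.201,0],
    [0,0.201,0],
    [0,0.201,0]
  ],
  "xyz": [
    [-2.5,0,1.2],
    [-5.3,0,2.5],
    [-8.2,0,3.8],
    [-11,0,5.2],
    [-13.69,0.5,6.45],
    [-13.69,2.5,6.45],
    [-13.69,4,6.45],
    [-13.69,5,6.45]
  ],
  "fingers": [1,1,1,1,1,1,1,1]
}}

```text
time_s: 19.42
ee_pos: [0.4587, 0.3158, 0.0521]
orientation: [[0.062, 0.004, 0.998], [-0.998, 0.0, 0.062], [0.0, -1.0, 0.004]]
wrist_force: [0.1, -0.6, -1.1]
opening: 0.0417
```

```bash
python3 plan.py  .4576,.3151,.03,3.5
python3 - <<'E'
from h import *
c=imaging.capture("side"); up(c["image"],150,240,350,390,4,f"pics/side24.png")
E
```

```text
t 19.42 p [0.4587 0.3158 0.0521] h 3.56 open 0.0417 F [ 0.1 -0.6 -1.1] q [ 0.49  0.63  1.89 -0.    0.62  0.43]
.4576,.3151,.03,3.5 ang [-0.004, 0.001, 0.0] xyz [0.07, 2.21, -0.12]
```

View pics/side24.png

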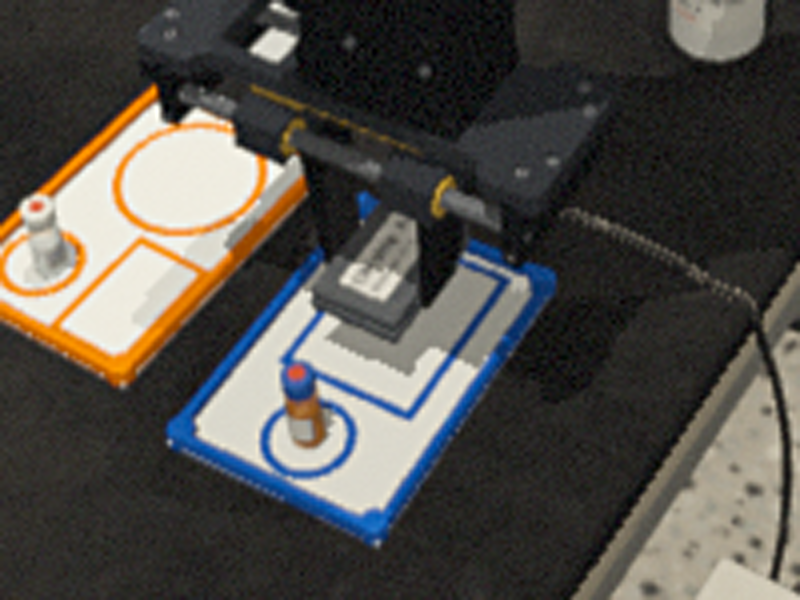

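Request:
{"fn": "carry_out", "kwargs": {
  "angular": [
    [-0.004,0,0],
    [-0.004,0,0],
    [-0.004,0,0],
    [-0.004,0,0],
    [-0.004,0,0],
    [-0.004,0,0]
  ],
  "xyz": [
    [0.07,0.5,-0.12],
    [0.07,1.3,-0.12],
    [0.07,2.1,-0.12],
    [0.07,2.7,-0.12],
    [0.07,2.8,-0.12],
    [0.07,2.8,-0.12]
  ],
  "fingers": [1,1,1,1,1,1]
}}

```text
time_s: 19.97
ee_pos: [0.4574, 0.3143, 0.0228]
orientation: [[0.061, -0.002, 0.998], [-0.998, -0.001, 0.061], [0.001, -1.0, -0.002]]
wrist_force: [-0.4, 0.7, -0.3]
opening: 0.0416
```

```bash
python3 plan.py  .4576,.3151,.0225,3.5
```

```text
t 19.97 p [0.4574 0.3143 0.0228] h 3.52 open 0.0416 F [-0.4  0.7 -0.3] q [ 0.48  0.68  1.9  -0.    0.56  0.42]
.4576,.3151,.0225,3.5 ang [0.002, 0.0, 0.001] xyz [-0.08, 0.03, 0.03]
```

Request:
{"fn": "carry_out", "kwargs": {
  "angular": [
    [0,0,0],
    [0,0,0],
    [0,0,0]
  ],
  "xyz": [
    [-0.05,0.05,0.03],
    [-0.05,0.1,0.03],
    [-0.05,0.1,0.03]
  ],
  "fingers": [1,1,1]
}}

```text
time_s: 20.22
ee_pos: [0.4576, 0.3145, 0.0226]
orientation: [[0.061, -0.002, 0.998], [-0.998, -0.001, 0.061], [0.001, -1.0, -0.002]]
wrist_force: [-2.9, -3.8, 10.9]
opening: 0.0418
```

Request:
{"fn": "carry_out", "kwargs": {
  "angular": [
    [0,0,0],
    [0,0,0],
    [0,0,0],
    [0,0,0],
    [0,0,0],
    [0,0,0],
    [0,0,0],
    [0,0,0]
  ],
  "xyz": [
    [0,0,0],
    [0,0,0],
    [0,0,0],
    [0,-0.5,0],
    [0,-1.5,0],
    [0,-3.5,0],
    [0,-6,0],
    [0,-9.5,0]
  ],
  "fingers": [0.5,0.44,0.44,0.44,0.44,0.44,0.44,0.44]
}}

```text
time_s: 20.88
ee_pos: [0.4569, 0.3142, 0.1178]
orientation: [[0.061, -0.004, 0.998], [-0.998, -0.003, 0.061], [0.002, -1.0, -0.005]]
wrist_force: [0.0, 0.3, 0.2]
opening: 0.0532
```

```bash
python3 plan.py  .4413,.0025,.13,-6.5 .44,.15,.15,-6.5
python3 - <<'E'
from h import *
c=imaging.capture("side"); up(c["image"],150,240,350,390,4,f"pics/side25.png")
E
```

```text
t 20.88 p [0.4569 0.3142 0.1178] h 3.52 open 0.0532 F [0.  0.3 0.2] q [ 0.48  0.53  1.84 -0.    0.77  0.42]
.4413,.0025,.13,-6.5 ang [0.004, 0.175, 0.003] xyz [31.02, -1.13, -3.48]
.44,.15,.15,-6.5 ang [0.004, 0.175, 0.003] xyz [16.3, -3.17, -2.71]
```

View pics/side25.png

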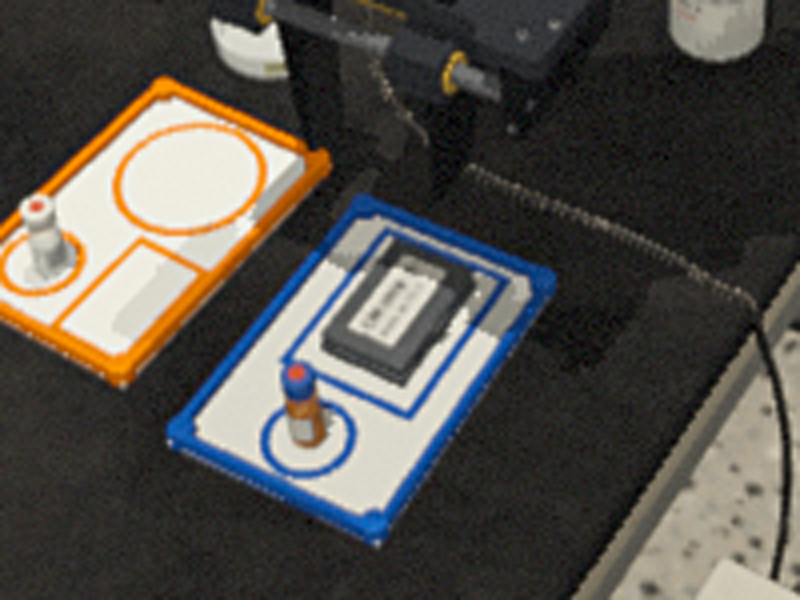

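Request:
{"fn": "carry_out", "kwargs": {
  "angular": [
    [0,0.03,0],
    [0,0.06,0],
    [0,0.1,0],
    [0,0.1,0],
    [0,0.1,0],
    [0,0.1,0],
    [0,0.1,0],
    [0,0.1,0]
  ],
  "xyz": [
    [2,-1.5,0],
    [5,-3,-0.5],
    [8.5,-4,-1],
    [12,-4,-1.5],
    [15.5,-4,-2],
    [19,-4,-2.5],
    [22.5,-4,-2.8],
    [25.5,-4,-3]
  ],
  "fingers": [0.44,0.44,0.44,0.44,0.44,0.44,0.44,0.44]
}}

```text
time_s: 21.6
ee_pos: [0.4445, 0.0574, 0.1652]
orientation: [[-0.039, 0.005, 0.999], [-0.999, 0.002, -0.039], [-0.002, -1.0, 0.005]]
wrist_force: [0.8, 0.0, 0.1]
opening: 0.0529
```

```bash
python3 plan.py  .4413,.004,.15,-2
python3 - <<'E'
from h import *
c=imaging.capture("top"); up(c["image"],100,120,270,280,4,f"pics/top26.png")
E
```

```text
t 21.6 p [0.4445 0.0574 0.1652] h -2.21 open 0.0529 F [0.8 0.  0.1] q [-0.02  0.33  2.05  0.    0.75  0.02]
.4413,.004,.15,-2 ang [-0.005, -0.004, -0.002] xyz [5.35, 1.51, -0.12]
```

View pics/top26.png

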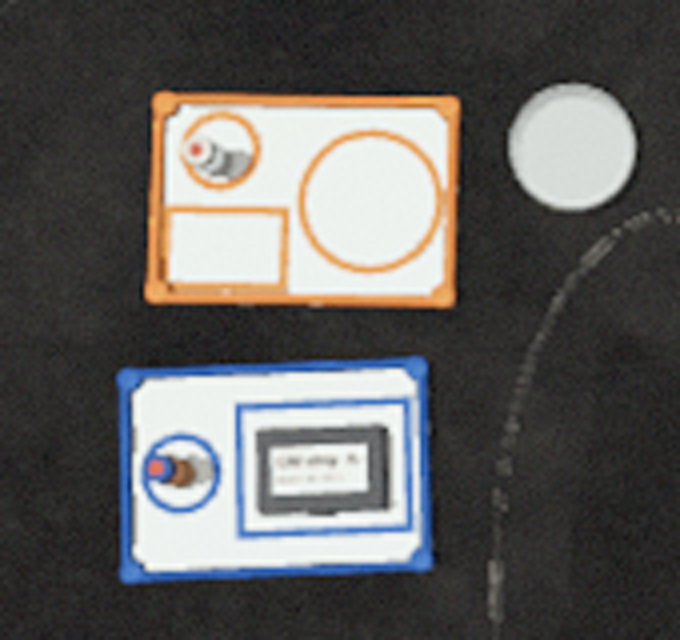

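Request:
{"fn": "carry_out", "kwargs": {
  "angular": [
    [0,0,0],
    [-0.005,-0.004,0],
    [-0.005,-0.004,0],
    [-0.005,-0.004,0],
    [-0.005,-0.004,0]
  ],
  "xyz": [
    [2,0.5,0],
    [4.5,1.0,-0.1],
    [5.35,1.51,-0.12],
    [5.35,1.51,-0.12],
    [5.35,1.51,-0.12]
  ],
  "fingers": [0.44,0.44,0.44,0.44,0.44]
}}

```text
time_s: 22.07
ee_pos: [0.4415, 0.001, 0.1502]
orientation: [[-0.037, 0.0, 0.999], [-0.999, 0.001, -0.037], [-0.001, -1.0, 0.0]]
wrist_force: [0.4, 1.0, -0.4]
opening: 0.0531
```

```bash
python3 plan.py  .4413,.004,.04,-2
python3 - <<'E'
from h import *
c=imaging.capture("side"); up(c["image"],220,100,400,250,4,f"pics/side27.png")
c=imaging.capture("top"); up(c["image"],230,130,430,280,4,f"pics/top27.png")
E
```

```text
t 22.07 p [0.4415 0.001  0.1502] h -2.13 open 0.0531 F [ 0.4  1.  -0.4] q [-0.15  0.35  2.08  0.    0.71 -0.11]
.4413,.004,.04,-2 ang [-0.0, -0.002, -0.001] xyz [-0.28, 11.02, -0.03]
```

View pics/side27.png

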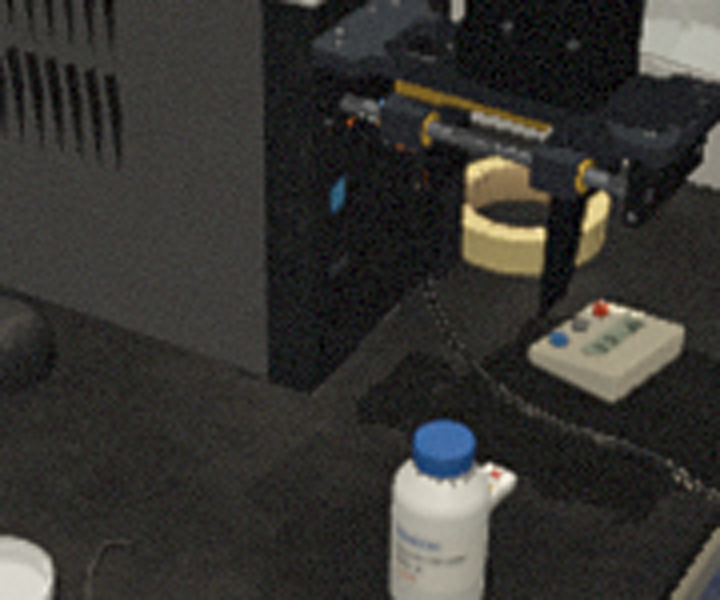

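View pics/top27.png

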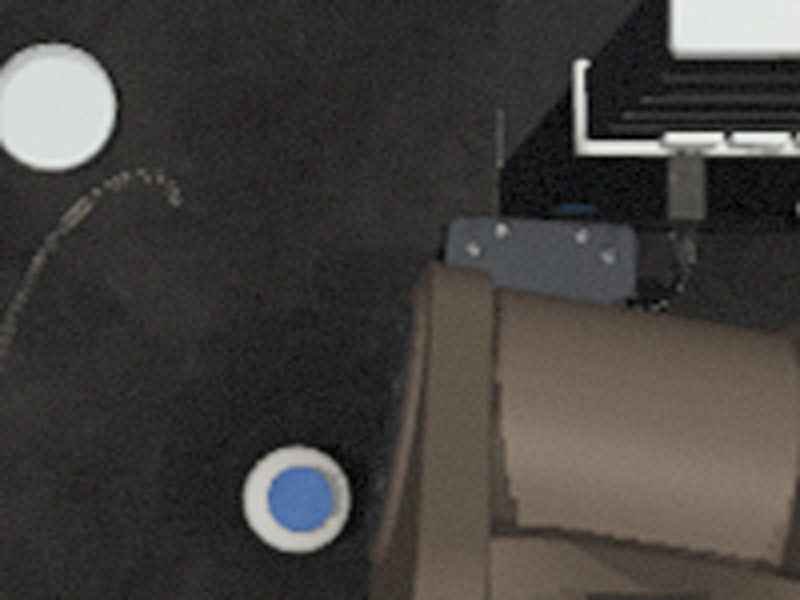

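```bash
python3 plan.py  .4413,.0055,.10,1 ; python3 plan.py  .4413,.0055,.04,1
```

```text
t 22.17 p [0.4416 0.0017 0.1503] h -2.02 open 0.0532 F [ 0.1 -0.8 -1.2] q [-0.15  0.35  2.08  0.    0.71 -0.11]
.4413,.0055,.10,1 ang [-0.001, -0.053, -0.001] xyz [-0.37, 5.03, -0.05]
t 22.17 p [0.4416 0.0017 0.1503] h -2.02 open 0.0532 F [ 0.1 -0.8 -1.2] q [-0.15  0.35  2.08  0.    0.71 -0.11]
.4413,.0055,.04,1 ang [-0.001, -0.053, -0.001] xyz [-0.37, 11.03, -0.05]
```

Request:
{"fn": "carry_out", "kwargs": {
  "angular": [
    [0,-0.053,0],
    [0,-0.053,0],
    [0,-0.053,0],
    [0,-0.053,0],
    [0,-0.053,0],
    [0,-0.053,0],
    [0,-0.053,0],
    [0,-0.053,0]
  ],
  "xyz": [
    [-0.3,0,0],
    [-0.3,1,-0.05],
    [-0.3,3,-0.05],
    [-0.3,5.5,-0.05],
    [-0.3,8,-0.05],
    [-0.3,10,-0.05],
    [-0.3,10.5,-0.05],
    [-0.3,10.5,-0.05]
  ],
  "fingers": [0.44,0.44,0.44,0.44,0.44,0.44,0.44,0.44]
}}

```text
time_s: 22.83
ee_pos: [0.441, 0.0057, 0.0446]
orientation: [[0.019, -0.002, 1.0], [-1.0, 0.002, 0.019], [-0.002, -1.0, -0.002]]
wrist_force: [0.2, 0.1, 0.1]
opening: 0.0535
```

```bash
python3 plan.py  .4413,.0055,.0165,1
python3 - <<'E'
from h import *
c=imaging.capture("side"); up(c["image"],280,140,400,250,6,f"pics/side28.png")
c=imaging.capture("top"); up(c["image"],230,130,430,280,4,f"pics/top28.png")
E
```

```text
t 22.83 p [0.441  0.0057 0.0446] h 1.08 open 0.0535 F [0.2 0.1 0.1] q [-0.14  0.55  2.17  0.    0.42 -0.16]
.4413,.0055,.0165,1 ang [0.002, 0.001, -0.002] xyz [0.02, 2.81, 0.04]
```

View pics/side28.png

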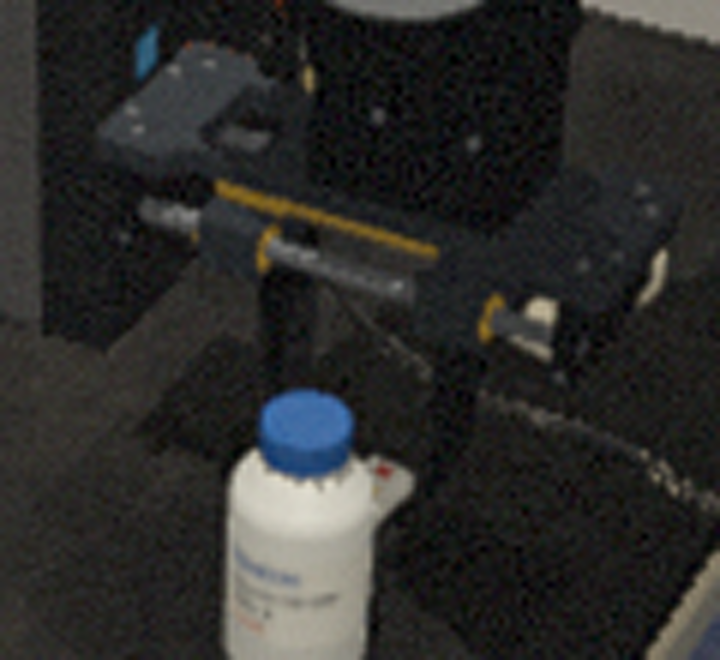

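View pics/top28.png

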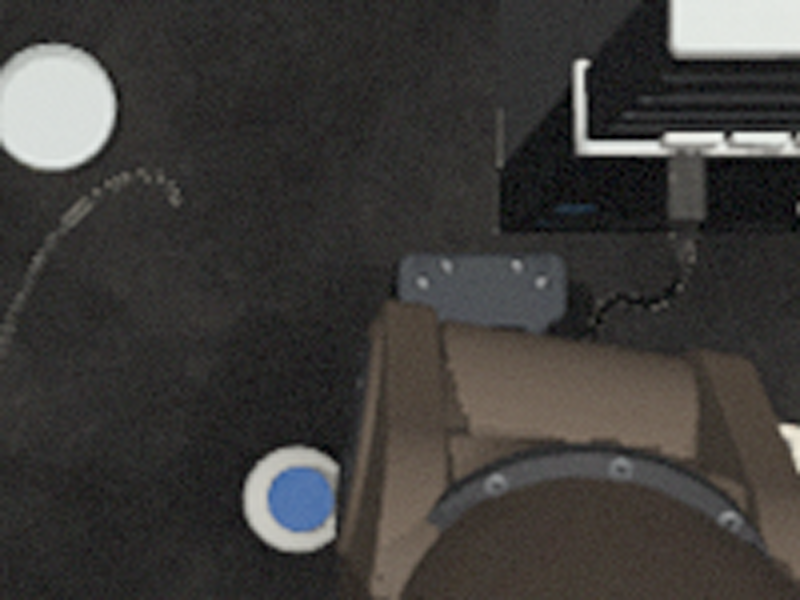

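Request:
{"fn": "carry_out", "kwargs": {
  "angular": [
    [0,0,0],
    [0,0,0],
    [0,0,0],
    [0,0,0],
    [0,0,0]
  ],
  "xyz": [
    [0,0.8,0],
    [0,1.8,0],
    [0,2.5,0.03],
    [0.02,2.75,0.03],
    [0.02,2.75,0.03]
  ],
  "fingers": [0.44,0.44,0.44,0.44,0.44]
}}

```text
time_s: 23.35
ee_pos: [0.442, 0.0052, 0.0183]
orientation: [[0.019, 0.001, 1.0], [-1.0, 0.001, 0.019], [-0.001, -1.0, 0.001]]
wrist_force: [0.3, 0.2, 0.7]
opening: 0.0533
```

Request:
{"fn": "carry_out", "kwargs": {
  "angular": [
    [0,0,0],
    [0,0,0],
    [0,0,0],
    [0,0,0],
    [0,0,0],
    [0,0,0],
    [0,0,0],
    [0,0,0]
  ],
  "xyz": [
    [0,0,0],
    [0,0,0],
    [0,0,0],
    [0,0,0],
    [0,0,0],
    [0,0,0],
    [0,0,0],
    [0,0,0]
  ],
  "fingers": [0.6,0.7,0.8,0.9,1,1,1,1],
  "force": 20
}}

```text
time_s: 24.02
ee_pos: [0.4421, 0.0051, 0.0184]
orientation: [[0.019, 0.001, 1.0], [-1.0, 0.001, 0.019], [-0.001, -1.0, 0.001]]
wrist_force: [-1.5, 0.4, 2.3]
opening: 0.0177
```

Request:
{"fn": "carry_out", "kwargs": {
  "angular": [
    [0,0,0],
    [0,0,0],
    [0,0,0],
    [0,0,0],
    [0,0,0],
    [0,0,0],
    [0,0,0],
    [0,0,0]
  ],
  "xyz": [
    [0,-0.5,0],
    [0,-2,0],
    [0,-4,0],
    [0,-6.5,0],
    [0,-9,0],
    [0,-11.5,0],
    [0,-13,0],
    [0,-13.5,0]
  ],
  "fingers": [1,1,1,1,1,1,1,1]
}}

```text
time_s: 24.68
ee_pos: [0.4425, 0.0049, 0.1558]
orientation: [[0.019, 0.005, 1.0], [-1.0, 0.001, 0.019], [-0.001, -1.0, 0.005]]
wrist_force: [0.5, 0.4, -0.3]
opening: 0.0177
```

```bash
python3 plan.py  .47,.15,.15,1 .568,.365,.1,0.5
python3 - <<'E'
from h import *
c=imaging.capture("side"); up(c["image"],280,100,400,250,4,f"pics/side29.png")
E
```

```text
t 24.68 p [0.4425 0.0049 0.1558] h 1.07 open 0.0177 F [ 0.5  0.4 -0.3] q [-0.14  0.34  2.08  0.    0.72 -0.16]
.47,.15,.15,1 ang [-0.005, 0.001, -0.001] xyz [-14.45, 0.61, 3.02]
.568,.365,.1,0.5 ang [-0.005, 0.01, -0.001] xyz [-35.76, 5.67, 13.2]
```

View pics/side29.png

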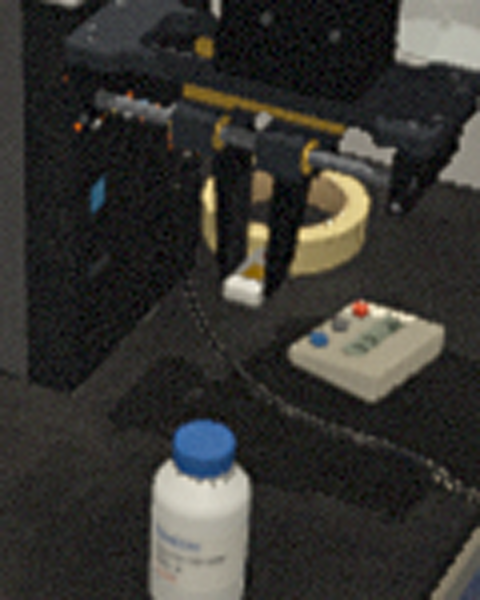

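Run:
```python
from h import *
c=imaging.capture("top"); up(c["image"],130,135,190,205,8,"pics/top30.png")
```

```text
(no output)
```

View pics/top30.png

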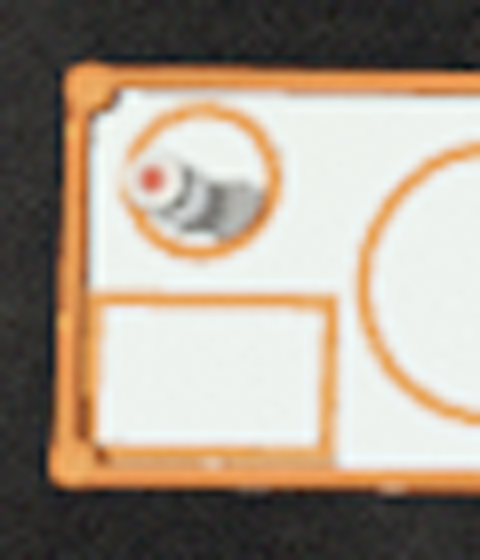

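Run:
```python
from geo import *
c=imaging.capture("top")
f=lambda u,v:px(u,v,(130,135),8)
print("vial",onz(c,f(151,180),.046))
for n,p in dict(circ=(203,181),r_tl=(97,300),r_tr=(331,300),r_br=(325,452),r_bl=(97,456),foot=(213,208)).items(): print(n,onz(c,f(*p),.004).round(4))
print("rim inner bottom", onz(c,f(200,468),.004).round(4))
```

```text
vial [0.60344242 0.37254889 0.046     ]
circ [0.6112 0.3713 0.004 ]
r_tl [0.5813 0.3959 0.004 ]
r_tr [0.5824 0.3388 0.004 ]
r_br [0.5451 0.3388 0.004 ]
r_bl [0.543  0.3941 0.004 ]
foot [0.6046 0.3686 0.004 ]
rim inner bottom [0.5406 0.369  0.004 ]
```

Request:
{"fn": "carry_out", "kwargs": {
  "angular": [
    [-0.005,0,0],
    [-0.005,0.01,0],
    [-0.005,0.01,0],
    [-0.005,0.01,0],
    [-0.005,0.01,0],
    [-0.005,0.01,0],
    [-0.005,0.01,0],
    [-0.005,0.01,0]
  ],
  "xyz": [
    [-2,0,0.3],
    [-5,0,1],
    [-8.5,0,2],
    [-12,0,3.2],
    [-15.5,0,4.5],
    [-19,0,6],
    [-22.5,0.5,7.5],
    [-26,1,9]
  ],
  "fingers": [1,1,1,1,1,1,1,1]
}}

```text
time_s: 25.5
ee_pos: [0.5268, 0.2685, 0.1418]
orientation: [[0.009, -0.006, 1.0], [-1.0, 0.0, 0.009], [-0.0, -1.0, -0.006]]
wrist_force: [0.3, -0.2, -0.2]
opening: 0.0176
```

```bash
python3 plan.py .567,.3646,.08,0.5
```

```text
t 25.5 p [0.5268 0.2685 0.1418] h 0.5 open 0.0176 F [ 0.3 -0.2 -0.2] q [0.36 0.54 1.73 0.   0.87 0.35]
.567,.3646,.08,0.5 ang [0.006, 0.0, -0.0] xyz [-9.57, 6.16, 4.14]
```

Request:
{"fn": "carry_out", "kwargs": {
  "angular": [
    [0,0,0],
    [0.006,0,0],
    [0.006,0,0],
    [0.006,0,0],
    [0.006,0,0],
    [0.006,0,0],
    [0.006,0,0],
    [0.006,0,0]
  ],
  "xyz": [
    [-3,0.5,1.3],
    [-6,1,2.6],
    [-8.5,2,3.7],
    [-9.57,3.5,4.14],
    [-9.57,5.5,4.14],
    [-9.57,6.2,4.14],
    [-9.57,6.2,4.14],
    [-9.57,6.2,4.14]
  ],
  "fingers": [1,1,1,1,1,1,1,1]
}}

```text
time_s: 26.17
ee_pos: [0.5667, 0.364, 0.0787]
orientation: [[0.008, -0.002, 1.0], [-1.0, -0.0, 0.008], [0.0, -1.0, -0.002]]
wrist_force: [0.1, -0.3, 0.3]
opening: 0.0176
```

```bash
python3 plan.py .567,.3646,.035,0.5
python3 - <<'E'
from h import *
c=imaging.capture("side"); up(c["image"],110,200,270,350,4,f"pics/side31.png")
E
```

```text
t 26.17 p [0.5667 0.364  0.0787] h 0.48 open 0.0176 F [ 0.1 -0.3  0.3] q [0.47 0.72 1.56 0.   0.86 0.46]
.567,.3646,.035,0.5 ang [0.002, -0.0, 0.0] xyz [-0.06, 4.37, 0.04]
```

View pics/side31.png

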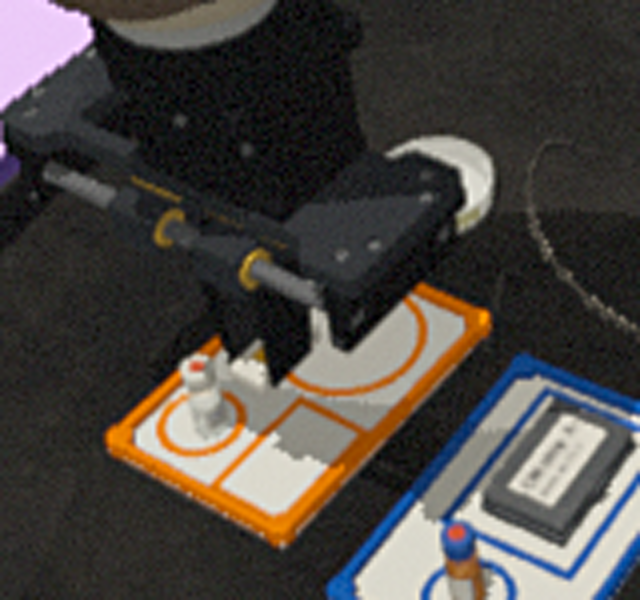

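Request:
{"fn": "carry_out", "kwargs": {
  "angular": [
    [0,0,0],
    [0.002,0,0],
    [0.002,0,0],
    [0.002,0,0],
    [0.002,0,0],
    [0.002,0,0],
    [0.002,0,0]
  ],
  "xyz": [
    [-0.06,0.8,0.04],
    [-0.06,2.0,0.04],
    [-0.06,3.3,0.04],
    [-0.06,4.3,0.04],
    [-0.06,4.9,0.04],
    [-0.06,5.1,0.04],
    [-0.06,5.1,0.04]
  ],
  "fingers": [1,1,1,1,1,1,1]
}}

```text
time_s: 26.8
ee_pos: [0.5673, 0.3647, 0.0279]
orientation: [[0.008, 0.001, 1.0], [-1.0, -0.0, 0.008], [0.0, -1.0, 0.001]]
wrist_force: [-0.1, -1.0, -0.2]
opening: 0.0175
```

```bash
python3 plan.py .567,.3646,.0224,0.5
python3 - <<'E'
from h import *
c=imaging.capture("side"); up(c["image"],130,260,230,350,7,f"pics/side32.png")
E
```

```text
t 26.8 p [0.5673 0.3647 0.0279] h 0.47 open 0.0175 F [-0.1 -1.  -0.2] q [ 0.47  0.79  1.58 -0.    0.77  0.47]
.567,.3646,.0224,0.5 ang [-0.001, -0.001, 0.0] xyz [0.01, 0.55, -0.03]
```

View pics/side32.png

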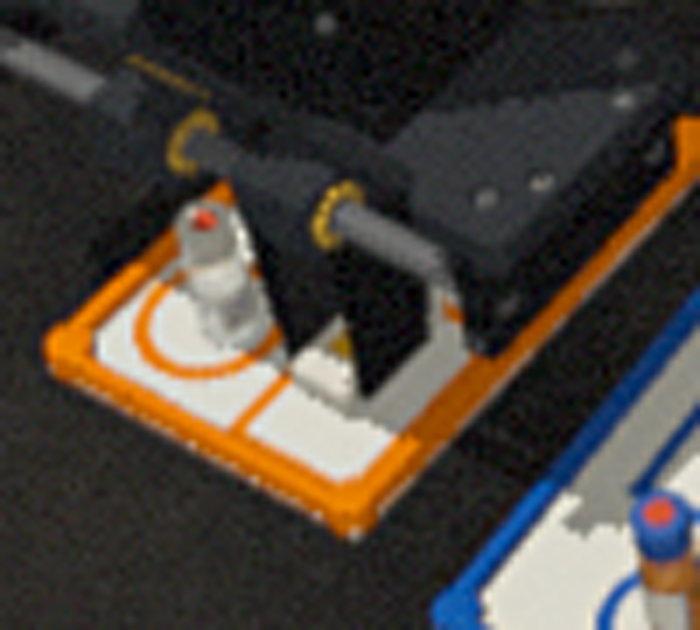

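Request:
{"fn": "carry_out", "kwargs": {
  "angular": [
    [0,0,0],
    [0,0,0],
    [0,0,0],
    [0,0,0]
  ],
  "xyz": [
    [0,0.25,0],
    [0,0.45,0],
    [0,0.52,0],
    [0,0.52,0]
  ],
  "fingers": [1,1,1,1]
}}

```text
time_s: 27.18
ee_pos: [0.5675, 0.3648, 0.0233]
orientation: [[0.008, 0.002, 1.0], [-1.0, 0.0, 0.008], [-0.0, -1.0, 0.002]]
wrist_force: [-0.8, 0.4, 0.2]
opening: 0.0176
```

Request:
{"fn": "carry_out", "kwargs": {
  "angular": [
    [0,0,0],
    [0,0,0],
    [0,0,0]
  ],
  "xyz": [
    [0,0.08,-0.03],
    [0,0.1,-0.03],
    [0,0.1,-0.03]
  ],
  "fingers": [1,1,1]
}}

```text
time_s: 27.43
ee_pos: [0.5672, 0.3648, 0.0225]
orientation: [[0.008, 0.002, 1.0], [-1.0, 0.0, 0.008], [-0.0, -1.0, 0.002]]
wrist_force: [-0.4, -0.4, 0.6]
opening: 0.0178
```

Request:
{"fn": "carry_out", "kwargs": {
  "angular": [
    [0,0,0],
    [0,0,0]
  ],
  "xyz": [
    [0,0.05,0],
    [0,0.06,0]
  ],
  "fingers": [1,1]
}}

```text
time_s: 27.6
ee_pos: [0.5673, 0.3649, 0.0225]
orientation: [[0.008, 0.002, 1.0], [-1.0, 0.0, 0.008], [-0.0, -1.0, 0.002]]
wrist_force: [-2.7, -1.7, 7.0]
opening: 0.0176
```

Contact. Open slightly (to ~23 mm), then rise.

Request:
{"fn": "carry_out", "kwargs": {
  "angular": [
    [0,0,0],
    [0,0,0],
    [0,0,0],
    [0,0,0],
    [0,0,0],
    [0,0,0],
    [0,0,0],
    [0,0,0]
  ],
  "xyz": [
    [0,0,0],
    [0,0,0],
    [0,-0.1,0],
    [0,-0.4,0],
    [0,-1,0],
    [0,-2.5,0],
    [0,-5,0],
    [0,-8,0]
  ],
  "fingers": [0.765,0.765,0.765,0.765,0.765,0.765,0.765,0.765]
}}

```text
time_s: 28.27
ee_pos: [0.5664, 0.3644, 0.1024]
orientation: [[0.008, -0.0, 1.0], [-1.0, -0.001, 0.008], [0.001, -1.0, -0.0]]
wrist_force: [0.2, -1.0, 0.8]
opening: 0.0224
```

```bash
python3 plan.py .47,.2,.19,0.5
python3 - <<'E'
from h import *
c=imaging.capture("side"); up(c["image"],130,260,230,350,7,f"pics/side33.png")
E
```

```text
t 28.27 p [0.5664 0.3644 0.1024] h 0.47 open 0.0224 F [ 0.2 -1.   0.8] q [ 0.47  0.69  1.55 -0.    0.9   0.47]
.47,.2,.19,0.5 ang [0.0, -0.0, 0.001] xyz [16.37, -8.75, -9.78]
```

View pics/side33.png

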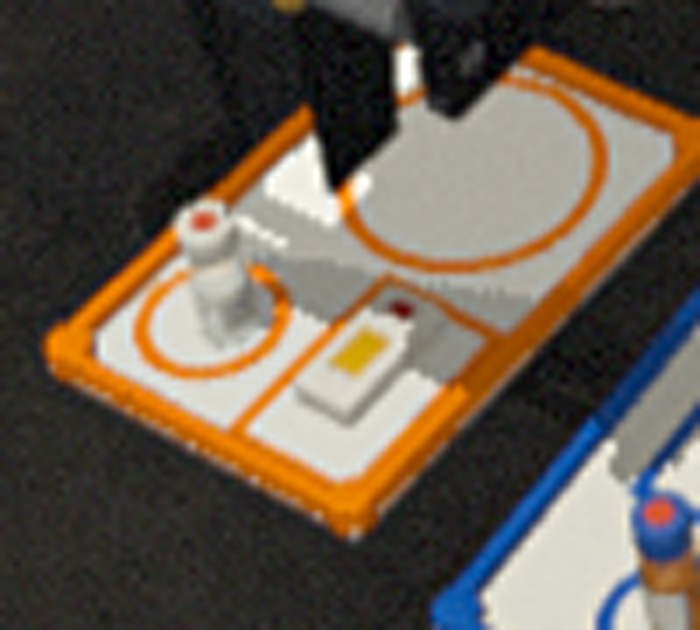

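Request:
{"fn": "carry_out", "kwargs": {
  "angular": [
    [0,0,0],
    [0,0,0],
    [0,-0.12,0],
    [0,-0.24,0],
    [0,-0.36,0],
    [0,-0.48,0],
    [0,-0.6,0],
    [0,-0.72,0]
  ],
  "xyz": [
    [0,-3,0],
    [1,-5.5,-0.5],
    [4,-7,-2],
    [7,-8,-4],
    [10,-8.7,-6],
    [13,-8.7,-8],
    [16,-8.7,-9.7],
    [19,-8.7,-11]
  ],
  "fingers": [0.765,0.5,0.3,0,0,0,0,0]
}}

```text
time_s: 28.98
ee_pos: [0.4581, 0.1735, 0.1957]
orientation: [[0.671, 0.009, 0.742], [-0.742, 0.004, 0.671], [0.003, -1.0, 0.009]]
wrist_force: [1.2, 0.7, 0.1]
opening: 0.0635
```

```bash
python3 plan.py .4281,.0793,.17,90
python3 - <<'E'
from geo import *
c=imaging.capture("top"); up(c["image"],120,130,220,275,4,"pics/top34.png")
E
```

```text
t 28.98 p [0.4581 0.1735 0.1957] h 42.11 open 0.0635 F [1.2 0.7 0.1] q [ 0.23  0.34  1.93  0.    0.87 -0.51]
.4281,.0793,.17,90 ang [-0.007, -0.836, 0.007] xyz [4.96, 2.51, -8.56]
```

View pics/top34.png

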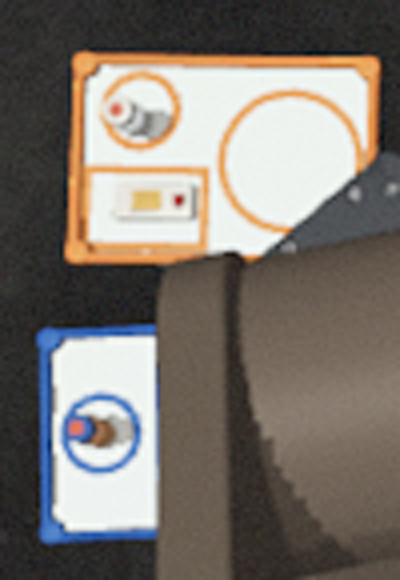

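Chip lies inside its rectangle, aligned. Now the bottle.

Request:
{"fn": "carry_out", "kwargs": {
  "angular": [
    [0,-0.12,0],
    [0,-0.24,0],
    [0,-0.36,0],
    [0,-0.48,0],
    [0,-0.6,0],
    [0,-0.72,0],
    [0,-0.836,0],
    [-0.007,-0.836,0.007]
  ],
  "xyz": [
    [1,0,-1.5],
    [2,0,-3.2],
    [3,0,-5],
    [4,0,-6.8],
    [4.8,0,-8.2],
    [4.96,0.5,-8.56],
    [4.96,1,-8.56],
    [4.96,2,-8.56]
  ],
  "fingers": [0,0,0,0,0,0,0,0]
}}

```text
time_s: 29.7
ee_pos: [0.4276, 0.075, 0.1758]
orientation: [[1.0, 0.0, -0.018], [0.018, -0.001, 1.0], [0.0, -1.0, -0.001]]
wrist_force: [1.0, 0.4, 0.1]
opening: 0.0952
```

```bash
python3 plan.py .4281,.0793,.15,90
python3 - <<'E'
from geo import *
c=imaging.capture("side"); up(c["image"],240,100,400,270,4,"pics/side35.png")
E
```

```text
t 29.7 p [0.4276 0.075  0.1758] h 91.04 open 0.0952 F [1.  0.4 0.1] q [ 0.02  0.3   2.07 -0.    0.77 -1.57]
.4281,.0793,.15,90 ang [0.001, 0.018, 0.0] xyz [0.05, 2.58, 0.43]
```

View pics/side35.png

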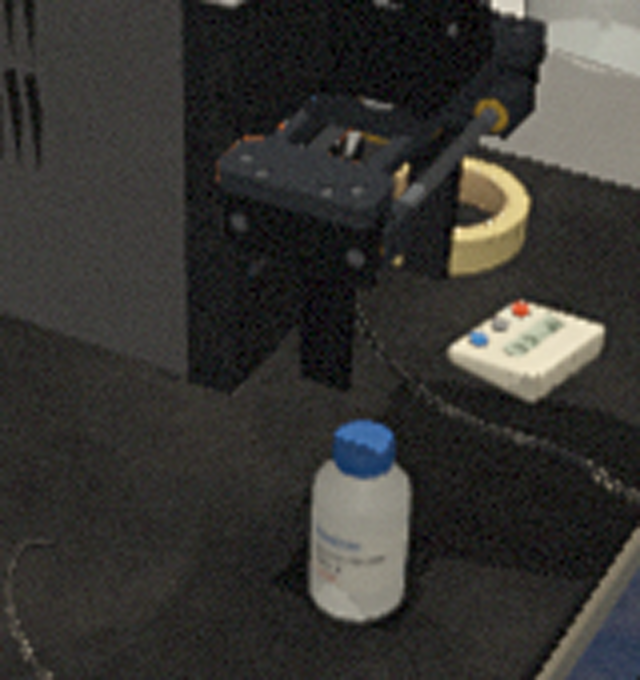

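Request:
{"fn": "carry_out", "kwargs": {
  "angular": [
    [0,0.018,0],
    [0,0.018,0],
    [0,0.018,0],
    [0,0.018,0],
    [0,0.018,0]
  ],
  "xyz": [
    [0.05,0.5,0.3],
    [0.05,1.5,0.43],
    [0.05,2.5,0.43],
    [0.05,3.5,0.43],
    [0.05,3.5,0.43]
  ],
  "fingers": [0,0,0,0,0]
}}

```text
time_s: 30.17
ee_pos: [0.4269, 0.0797, 0.1374]
orientation: [[1.0, -0.006, 0.01], [-0.011, -0.002, 1.0], [-0.006, -1.0, -0.002]]
wrist_force: [-0.5, -0.4, 0.2]
opening: 0.0949
```

```bash
python3 plan.py .4281,.0793,.05,90
python3 - <<'E'
from geo import *
c=imaging.capture("side"); up(c["image"],240,100,400,270,4,"pics/side36.png")
E
```

```text
t 30.17 p [0.4269 0.0797 0.1374] h 89.4 open 0.0949 F [-0.5 -0.4  0.2] q [ 0.03  0.37  2.11 -0.    0.67 -1.52]
.4281,.0793,.05,90 ang [0.002, -0.01, -0.006] xyz [0.18, 8.74, -0.02]
```

View pics/side36.png

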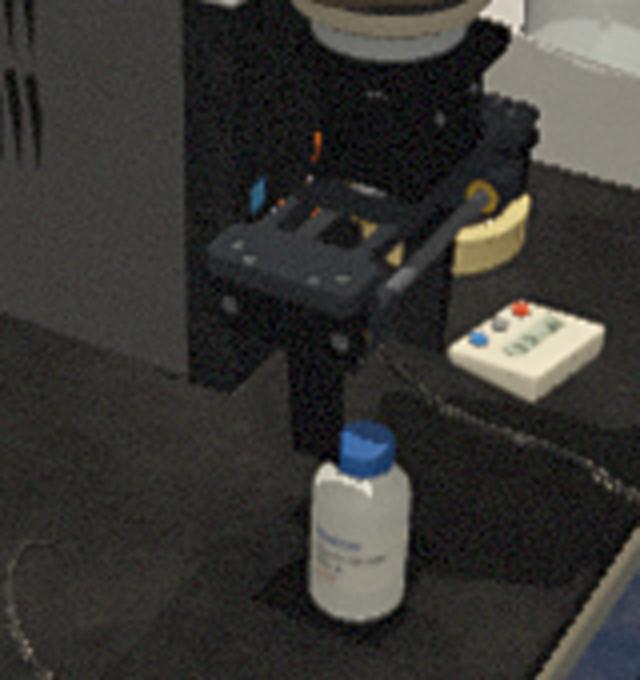

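Request:
{"fn": "carry_out", "kwargs": {
  "angular": [
    [0,-0.01,0],
    [0,-0.01,-0.006],
    [0,-0.01,-0.006],
    [0,-0.01,-0.006],
    [0,-0.01,-0.006],
    [0,-0.01,-0.006],
    [0,-0.01,-0.006],
    [0,-0.01,-0.006]
  ],
  "xyz": [
    [0.18,0.5,0],
    [0.18,2,0],
    [0.18,4,0],
    [0.18,6,0],
    [0.18,7.8,0],
    [0.18,8.7,0],
    [0.18,8.74,0],
    [0.18,8.74,0]
  ],
  "fingers": [0,0,0,0,0,0,0,0]
}}

```text
time_s: 30.88
ee_pos: [0.4286, 0.0796, 0.0509]
orientation: [[1.0, -0.0, 0.0], [-0.0, -0.002, 1.0], [-0.0, -1.0, -0.002]]
wrist_force: [0.1, 0.2, -0.2]
opening: 0.095
```

```bash
python3 plan.py .4281,.0793,.05,90
python3 - <<'E'
from geo import *
c=imaging.capture("side"); up(c["image"],240,100,400,270,4,"pics/side37.png")
E
```

```text
t 30.88 p [0.4286 0.0796 0.0509] h 89.99 open 0.095 F [ 0.1  0.2 -0.2] q [ 0.03  0.54  2.18 -0.    0.43 -1.53]
.4281,.0793,.05,90 ang [0.002, -0.0, -0.0] xyz [-0.05, 0.09, -0.03]
```

View pics/side37.png

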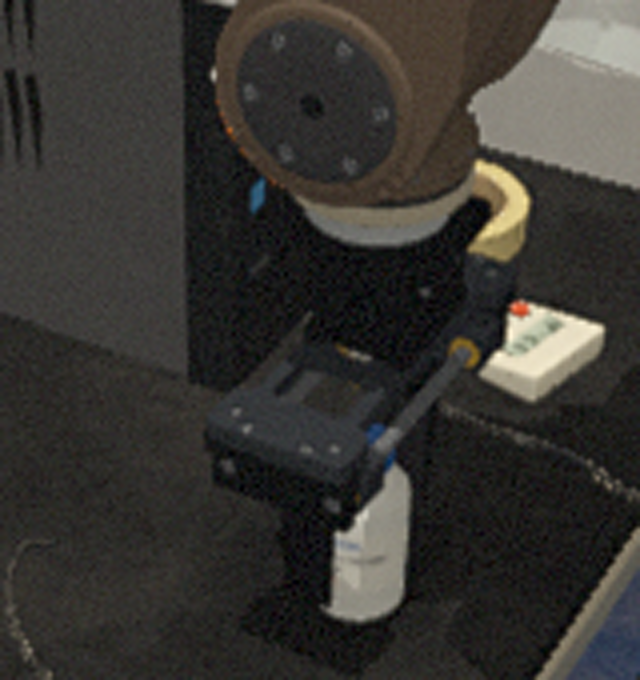

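Request:
{"fn": "carry_out", "kwargs": {
  "angular": [
    [0,0,0],
    [0,0,0],
    [0,0,0],
    [0,0,0],
    [0,0,0],
    [0,0,0],
    [0,0,0],
    [0,0,0]
  ],
  "xyz": [
    [0,0,0],
    [0,0,0],
    [0,0,0],
    [0,0,0],
    [0,0,0],
    [0,0,0],
    [0,0,0],
    [0,0,0]
  ],
  "fingers": [0.2,0.35,0.42,0.46,0.5,0.55,0.6,0.6],
  "force": 30
}}

```text
time_s: 31.6
ee_pos: [0.4289, 0.0796, 0.0513]
orientation: [[1.0, 0.001, 0.0], [-0.0, -0.002, 1.0], [0.001, -1.0, -0.002]]
wrist_force: [-0.6, -1.1, 2.6]
opening: 0.0472
```

Request:
{"fn": "carry_out", "kwargs": {
  "angular": [
    [0,0,0],
    [0,0,0],
    [0,0,0],
    [0,0,0],
    [0,0,0],
    [0,0,0],
    [0,0,0],
    [0,0,0]
  ],
  "xyz": [
    [0,0,0],
    [0,0,0],
    [0,0,0],
    [0,-0.5,0],
    [0,-1.5,0],
    [0,-3,0],
    [0,-5,0],
    [0,-7,0]
  ],
  "fingers": [1,1,1,1,1,1,1,1]
}}

```text
time_s: 32.27
ee_pos: [0.4284, 0.0797, 0.1222]
orientation: [[1.0, -0.0, 0.0], [-0.0, -0.002, 1.0], [-0.0, -1.0, -0.002]]
wrist_force: [-0.6, -1.2, -1.0]
opening: 0.046
```

```bash
python3 plan.py .54,.22,.13,90 .5855,.297,.13,90
python3 - <<'E'
from geo import *
c=imaging.capture("side"); up(c["image"],240,100,400,270,4,"pics/side38.png")
E
```

```text
t 32.27 p [0.4284 0.0797 0.1222] h 90.0 open 0.046 F [-0.6 -1.2 -1. ] q [ 0.03  0.39  2.12 -0.    0.63 -1.53]
.54,.22,.13,90 ang [0.002, -0.0, -0.0] xyz [11.16, -0.81, 14.03]
.5855,.297,.13,90 ang [0.002, -0.0, -0.0] xyz [15.7, -0.83, 21.73]
```

View pics/side38.png

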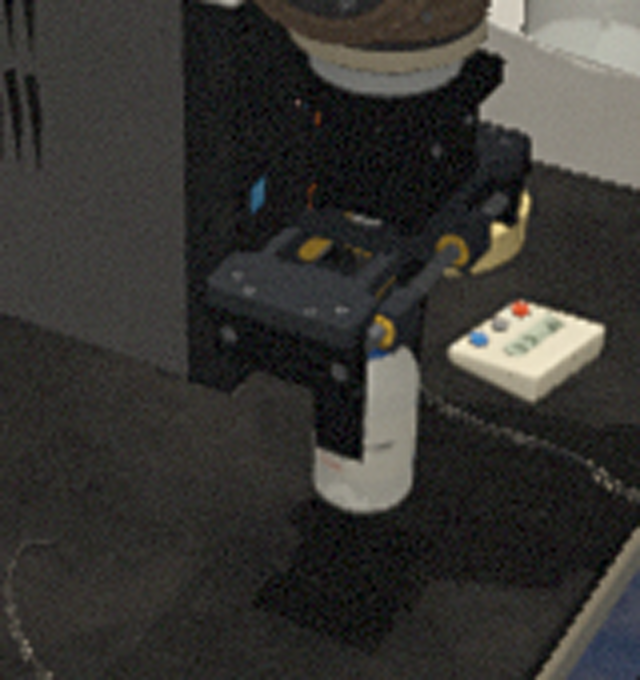

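Request:
{"fn": "carry_out", "kwargs": {
  "angular": [
    [0,0,0],
    [0,0,0],
    [0,0,0],
    [0,0,0],
    [0,0,0],
    [0,0,0],
    [0,0,0],
    [0,0,0]
  ],
  "xyz": [
    [0.6,0,0.8],
    [1.9,0,2.6],
    [3.6,0,5],
    [5.6,0,7.7],
    [7.6,0,10.4],
    [9.6,0,13.1],
    [11.6,0,15.8],
    [13.2,0,18.2]
  ],
  "fingers": [1,1,1,1,1,1,1,1]
}}

```text
time_s: 32.98
ee_pos: [0.5626, 0.2643, 0.1245]
orientation: [[1.0, 0.004, -0.001], [0.001, -0.002, 1.0], [0.004, -1.0, -0.002]]
wrist_force: [1.7, -0.4, -0.3]
opening: 0.0466
```

```bash
python3 plan.py .5865,.297,.12,90 .5865,.297,.07,90
```

```text
t 32.98 p [0.5626 0.2643 0.1245] h 90.03 open 0.0466 F [ 1.7 -0.4 -0.3] q [ 0.33  0.6   1.67 -0.    0.87 -1.23]
.5865,.297,.12,90 ang [0.002, 0.001, 0.004] xyz [2.39, 0.45, 3.27]
.5865,.297,.07,90 ang [0.002, 0.001, 0.004] xyz [2.37, 5.45, 3.28]
```

Request:
{"fn": "carry_out", "kwargs": {
  "angular": [
    [0,0,0],
    [0,0,0.004],
    [0,0,0.004],
    [0,0,0.004],
    [0,0,0.004],
    [0,0,0.004],
    [0,0,0.004],
    [0,0,0.004]
  ],
  "xyz": [
    [1.2,0,1.6],
    [2,0,2.7],
    [2.38,0.5,3.27],
    [2.38,1.5,3.28],
    [2.38,3,3.28],
    [2.38,4.5,3.28],
    [2.38,5,3.28],
    [2.38,5,3.28]
  ],
  "fingers": [1,1,1,1,1,1,1,1]
}}

```text
time_s: 33.65
ee_pos: [0.5854, 0.2961, 0.0724]
orientation: [[1.0, -0.004, 0.0], [-0.0, -0.003, 1.0], [-0.004, -1.0, -0.003]]
wrist_force: [0.3, 0.1, -0.6]
opening: 0.0462
```

```bash
python3 plan.py .5865,.297,.057,90
python3 - <<'E'
from geo import *
c=imaging.capture("side"); up(c["image"],110,160,280,350,3.1,"pics/side39.png")
E
```

```text
t 33.65 p [0.5854 0.2961 0.0724] h 90.0 open 0.0462 F [ 0.3  0.1 -0.6] q [ 0.37  0.71  1.61 -0.    0.83 -1.2 ]
.5865,.297,.057,90 ang [0.003, -0.0, -0.004] xyz [0.11, 1.54, 0.1]
```

View pics/side39.png

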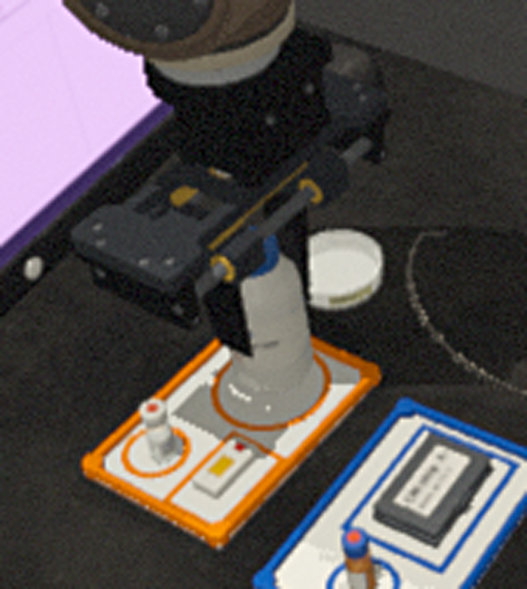

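Request:
{"fn": "carry_out", "kwargs": {
  "angular": [
    [0,0,0],
    [0,0,-0.004],
    [0,0,-0.004],
    [0,0,-0.004],
    [0,0,-0.004]
  ],
  "xyz": [
    [0.1,0.6,0.1],
    [0.1,1.2,0.1],
    [0.1,1.5,0.1],
    [0.1,1.6,0.1],
    [0.1,1.6,0.1]
  ],
  "fingers": [1,1,1,1,1]
}}

```text
time_s: 34.12
ee_pos: [0.5869, 0.2973, 0.0574]
orientation: [[1.0, 0.002, -0.0], [0.0, -0.003, 1.0], [0.002, -1.0, -0.003]]
wrist_force: [0.2, -0.4, -0.4]
opening: 0.0461
```

Request:
{"fn": "carry_out", "kwargs": {
  "angular": [
    [0,0,0],
    [0,0,0],
    [0,0,0]
  ],
  "xyz": [
    [0,0.08,0],
    [0,0.1,0],
    [0,0.1,0]
  ],
  "fingers": [1,1,1]
}}

```text
time_s: 34.37
ee_pos: [0.587, 0.2973, 0.0566]
orientation: [[1.0, 0.002, -0.0], [0.0, -0.003, 1.0], [0.002, -1.0, -0.003]]
wrist_force: [-0.4, -0.3, -0.7]
opening: 0.0461
```

Request:
{"fn": "carry_out", "kwargs": {
  "angular": [
    [0,0,0],
    [0,0,0],
    [0,0,0]
  ],
  "xyz": [
    [0,0.08,0],
    [0,0.1,0],
    [0,0.1,0]
  ],
  "fingers": [1,1,1]
}}

```text
time_s: 34.62
ee_pos: [0.587, 0.2973, 0.0556]
orientation: [[1.0, 0.002, 0.0], [-0.0, -0.003, 1.0], [0.002, -1.0, -0.003]]
wrist_force: [-0.8, 0.6, -0.5]
opening: 0.0462
```

Request:
{"fn": "carry_out", "kwargs": {
  "angular": [
    [0,0,0],
    [0,0,0],
    [0,0,0]
  ],
  "xyz": [
    [0,0.05,0],
    [0,0.08,0],
    [0,0.08,0]
  ],
  "fingers": [1,1,1]
}}

```text
time_s: 34.87
ee_pos: [0.5871, 0.2974, 0.0553]
orientation: [[1.0, 0.003, -0.0], [0.0, -0.003, 1.0], [0.003, -1.0, -0.003]]
wrist_force: [-0.7, -0.4, 4.5]
opening: 0.0463
```

Request:
{"fn": "carry_out", "kwargs": {
  "angular": [
    [0,0,0],
    [0,0,0],
    [0,0,0],
    [0,0,0],
    [0,0,0],
    [0,0,0],
    [0,0,0]
  ],
  "xyz": [
    [0,0,0],
    [0,0,0],
    [0,0,0],
    [0,0,0],
    [0,0,0],
    [0,0,0],
    [0,0,0]
  ],
  "fingers": [0.48,0.45,0.4,0.35,0.3,0.3,0.3]
}}

```text
time_s: 35.45
ee_pos: [0.5871, 0.2974, 0.0553]
orientation: [[1.0, 0.003, -0.0], [0.0, -0.003, 1.0], [0.003, -1.0, -0.003]]
wrist_force: [-0.1, -0.9, -0.6]
opening: 0.0662
```

Request:
{"fn": "carry_out", "kwargs": {
  "angular": [
    [0,0,0],
    [0,0,0],
    [0,0,0],
    [0,0,0],
    [0,0,0],
    [0,0,0],
    [0,0,0],
    [0,0,0]
  ],
  "xyz": [
    [0,-0.5,0],
    [0,-2,0],
    [0,-4.5,0],
    [0,-7,0],
    [0,-9.5,0],
    [0,-12,0],
    [0,-14,0],
    [0,-16,0]
  ],
  "fingers": [0.3,0.3,0.3,0.3,0.3,0.3,0.3,0.3]
}}

```text
time_s: 36.12
ee_pos: [0.5866, 0.2978, 0.2171]
orientation: [[1.0, 0.003, -0.0], [0.0, -0.002, 1.0], [0.003, -1.0, -0.002]]
wrist_force: [-0.1, 0.2, 0.0]
opening: 0.0669
```

```bash
python3 plan.py .43,.10,.22,90
python3 - <<'E'
from geo import *
c=imaging.capture("side"); up(c["image"],110,160,280,350,3.1,"pics/side40.png")
E
```

```text
t 36.12 p [0.5866 0.2978 0.2171] h 90.0 open 0.0669 F [-0.1  0.2  0. ] q [ 0.37  0.55  1.49 -0.    1.1  -1.2 ]
.43,.10,.22,90 ang [0.002, 0.0, 0.003] xyz [-15.66, -0.29, -19.78]
```

View pics/side40.png

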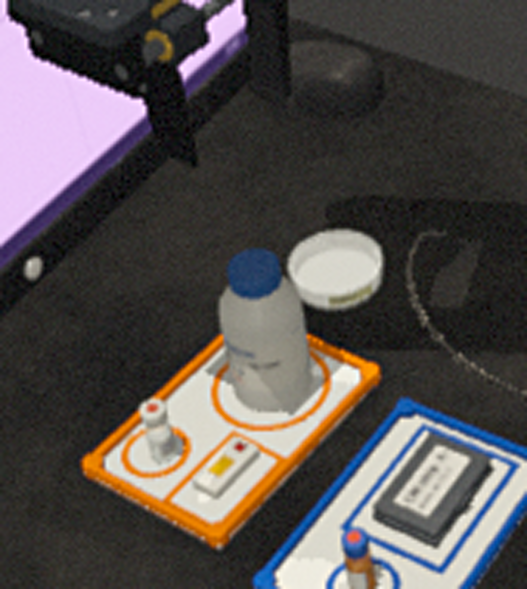

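Move the arm away for an unobstructed final check.

Request:
{"fn": "carry_out", "kwargs": {
  "angular": [
    [0,0,0],
    [0,0,0],
    [0,0,0],
    [0,0,0],
    [0,0,0],
    [0,0,0],
    [0,0,0],
    [0,0,0]
  ],
  "xyz": [
    [-1.5,-0.3,-2],
    [-4,-0.3,-5],
    [-6.5,-0.3,-8.2],
    [-9,-0.3,-11.4],
    [-11.5,-0.3,-14.5],
    [-14,-0.3,-17.6],
    [-15.5,-0.3,-19.6],
    [-15.5,-0.3,-19.6]
  ],
  "fingers": [0.3,0.3,0.3,0.3,0.3,0.3,0.3,0.3]
}}

```text
time_s: 36.83
ee_pos: [0.4299, 0.0999, 0.2234]
orientation: [[1.0, 0.007, 0.002], [-0.002, -0.001, 1.0], [0.007, -1.0, -0.001]]
wrist_force: [0.9, 0.9, 0.6]
opening: 0.0665
```

```bash
python3 plan.py
python3 - <<'E'
from geo import *
c=imaging.capture("side"); cv2.imwrite("pics/side41.png",c["image"][:,:,::-1])
c=imaging.capture("top"); up(c["image"],120,130,260,275,4,"pics/top41.png")
print("dish"); 
for d in imaging.pinpoint("dish_center","top")[:1]: print(onz(c,d["point"],.008))
for d in imaging.pinpoint("white_bottle_center","top")[:1]: print(d["p"],onz(c,d["point"],.053))
for d in imaging.pinpoint("timer_center","top")[:1]: print(onz(c,d["point"],.01))
E
```

```text
t 36.83 p [0.4299 0.0999 0.2234] h 89.9 open 0.0665 F [0.9 0.9 0.6] q [ 0.08  0.23  2.   -0.    0.9  -1.49]
dish
[0.61837411 0.19921152 0.008     ]
0.97 [0.58782745 0.30240188 0.053     ]
[ 0.44165868 -0.14431161  0.01      ]
```

View pics/top41.png

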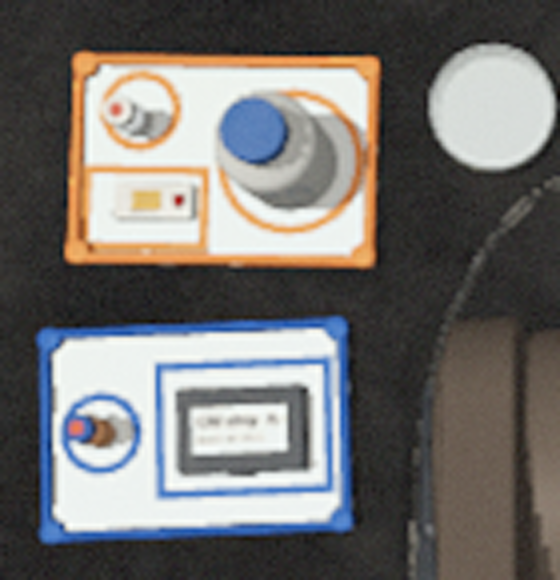

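View pics/side41.png

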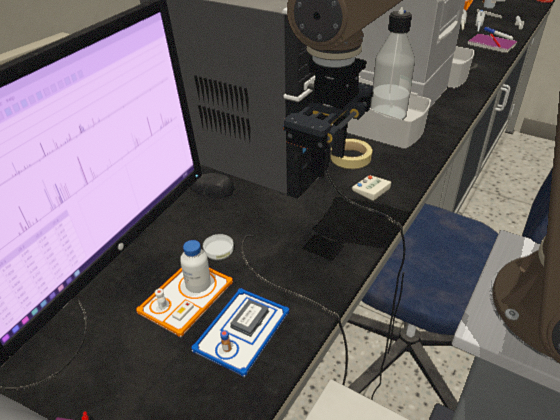

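Run:
```python
from geo import *
c=imaging.capture("top"); print(onz(c,(182.9,162.1),.102).round(4))
print(r.job_done())
```

```text
[0.5854 0.2961 0.102 ]
the job is handed in; nothing more can be done
None
```

Both kits are made up and the job is handed in, at about 37 s of the 115 s allowed. I placed the items in this order: amber vial, clear vial, chip case, sensor chip, then the white bottle last.

**Final pictures:** Both cameras show every item inside its own outline. The vials and bottle are upright, and the case and chip lie flat along their outlines. The gripper was empty and well clear at hand-in.

**Bottle:** Its cap measured at x = 0.585, y = 0.296, about 2 mm from the centre of its circle. The network's estimate put the bottle about 5 mm off centre, which is still well inside.

**Clear vial:** It stands about 8 mm off the centre of its circle, on the robot's side. I placed it there on purpose to keep the wrist clear of the monitor, and it is inside by about 4 mm.

**Petri dish and timer:** Neither was touched and they look unmoved in the pictures. The network's repeat estimates differ from its first ones by about 7 mm in x for both, which I put down to detector noise. I did not confirm that with a second measurement.

**Forces:** The highest wrist force I read was about 11 N, while setting the case down. I saw no sign of the arm touching the tower, cable or monitor.

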